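# Sort the samples on the laboratory desk into their trays

### The arm

A 6-joint arm with a two-finger parallel gripper is mounted at the origin on the work surface. World frame = base frame: x ahead of the robot, y to its left, z up, the work surface at z = 0. Lengths are in m, angles in rad, forces in N, time in s.
With the tool pointing down it reaches from about 0.375 to 0.9 m from the base axis. Payload 3.1 kg.
Tool frame: the origin (TCP) lies on the centre line of the jaws, within the pads' length; the fingertips stand 14 mm ahead of it and the grasp point (between the pads) lies 5 mm behind it; z points along the fingers, x is the direction in which the jaws open and shut, and the axes are right-handed (so a half turn about z gives the same grasp; the last joint's range is limited). The gripper opens to 87 mm and grips with 3 to 60 N. Pads are 19 mm wide; open, the fingers measure 117 mm over their backs; the gripper's body (75 mm by 190 mm) begins 51 mm behind the grasp point.
Start: joints at [0.958, 0.527, 1.433, -0, 1.181, -0.178], TCP at [0.263, 0.567, 0.237] pointing down, gripper open.
Joint ranges: [-3.08, 3.08], [-0.75, 2.2], [0.22, 2.44], [-1.43, 4.57], [0, 2.65], [-2.85, 2.85]. Speed limits (rad/s): [2.79, 2.79, 3.14, 3.14, 3.14, 3.14].

### API

Orientations are given as [roll, pitch, yaw] about the fixed x, y, z axes, in that order (R = Rz(yaw) Ry(pitch) Rx(roll)).
In Python, from workcell import arm, eyes, spotter gives the robot as it stands.
- The arm moves only by the tool jog_arm, never from a script. Its argument "steps" is a list of rows, each an object of numbers: "tx", "ty", "tz": the shift along the tool's x, y, z in cm; "spin": the turn about the tool's z in degrees. A call has 1 to 5 rows; each row is the pose to reach, as a shift and turn from the pose commanded when the call began, along the tool's axes at that moment; what a row does not reach only later rows make up. A row lasts 1/12 s, in which the tool goes at most 41.7 mm and 7.16 degrees, less where a joint would pass 70% of its speed; a pose out of reach is approached as far as the arm can. A call with a gripper value outside its range is refused whole. "claw" is the finger opening in cm, from 0 to 8.7, set as the call begins (left out, the last holds). The fingers move at their own pace and stop on an object; the grip force is fixed at half the most. Time passes only in rows, so rows that repeat a pose let the fingers close. It gives the time, the measured TCP pose, the force and the opening at its end, in the units of the state.
- arm.read_state(): the state, without advancing time (a new reading comes with each control period).
- eyes.read_camera(name): name is "side" or "top" or "wrist"; returns a dict with "color" (400x640x3 uint8, red, green, blue), "K" (3x3 intrinsics, pixels), "rvec" (rotation vector, rad) and "tvec" (3), from world to camera coordinates, as OpenCV has them. Camera axes: x right, y down, z forward; pixel columns grow to the right and rows downward; lengths in m; the calibration is good to about 2 mm. A picture is of the moment at which its call begins. There is no depth.
- arm.sign_off(): hands the job in, once; it reports no verdict.
Trained networks look in a picture, given as the dict that the camera call returned (one of the last four; its "shot" number tells which), for a name from the list of things; names that differ only in an ending like _2 or _b are one class to them, and where a whole thing is asked for, a point or a joint stands for the part that bears it (a point fixed in the world has none). Each returns a list of dicts, best first, with "p" (0 to 1); they miss things now and then, are a little off and sometimes report something else, mostly with a low value. They report only what shows in the picture. A call takes as long as a camera call. They do not tell look-alikes from the thing itself.
- spotter.trace(picture, label): "mask" (400x640 bool, what is visible of it) and "uv" ([column, row] in pixels, amid what is visible of it).
The state is a dict: "clock": time; "joints": joint angles; "dq": joint speeds; "tau": joint torques, N m; "ee_pos": TCP position; "ee_rot": TCP orientation; "ft_force": force on the tool from outside, world axes, zero at the start; "ft_torque": the same for the moment, N m; "finger_gap": finger opening in m.
Only numpy, scipy, OpenCV 4.12 (cv2) and the standard library are available. Lean on these libraries where they do the work, as an engineer would, in place of code of your own. Each camera call takes 0.05 s, during which the arm holds its last target.

### The job

Sort the mixed samples on the desk into the three grey trays: one wide jar upright in each bay of the tray with two large bays, one slim bottle upright in each bay of the tray with two small bays, and the cardboard slide pack standing upright and lengthways in the undivided tray. Everything must stand flat on its tray's floor, released. Leave the roll of tape and the rubber stamp where they are.

Things in the scene. Friction and masses are not known exactly. Their poses are not given: they have to be found in the camera images.
- jar_a: First wide sample jar, a smooth upright cylinder 52 mm in diameter and 62 mm tall, off-white plastic body with a blue screw cap of the same width, about 0.12 kg. The two jars are alike and interchangeable. Origin: centre of the underside; z up along the jar.
- jar_b: Second wide sample jar, a smooth upright cylinder 52 mm in diameter and 62 mm tall, off-white plastic body with a blue screw cap of the same width, about 0.12 kg. The two jars are alike and interchangeable. Origin: centre of the underside; z up along the jar.
- bottle_a: First slim sample bottle standing upright: off-white plastic body 28 mm in diameter up to 60 mm height, then a blue cap 21 mm in diameter, 76 mm tall in all, about 0.06 kg. The two bottles are alike and interchangeable. Origin: centre of the underside; z up along the bottle.
- bottle_b: Second slim sample bottle standing upright: off-white plastic body 28 mm in diameter up to 60 mm height, then a blue cap 21 mm in diameter, 76 mm tall in all, about 0.06 kg. The two bottles are alike and interchangeable. Origin: centre of the underside; z up along the bottle.
- slide_pack: brown cardboard pack of glass slides, a box 32 mm (its x) by 82 mm (its y) and 54 mm tall (its z), with a small white paper tab on top, about 0.22 kg, standing upright. Origin: centre of the underside.
- jar_tray: low grey plastic tray with two large square bays side by side, 84 x 164 mm outside. Fixed to the desk. Origin: centre of its underside; its x axis runs along the short side, y along the long side, z up; floor 4 mm thick, rim 18 mm above the desk, walls 4 mm thick. One divider across the middle makes two bays of 76 x 76 mm inside; their centres lie at y = +40 mm and y = -40 mm, x = 0.
- bottle_tray: low grey plastic tray with two small square bays side by side, 60 x 116 mm outside. Fixed to the desk. Origin: centre of its underside; its x axis runs along the short side, y along the long side, z up; floor 4 mm thick, rim 18 mm above the desk, walls 4 mm thick. One divider across the middle makes two bays of 52 x 52 mm inside; their centres lie at y = +28 mm and y = -28 mm, x = 0.
- slide_tray: low grey plastic tray without a divider, 66 x 116 mm outside, 58 x 108 mm inside. Fixed to the desk. Origin: centre of its underside; its x axis runs along the short side, y along the long side, z up; floor 4 mm thick, rim 18 mm above the desk, walls 4 mm thick. The pack belongs in the middle, its long side along the tray's long side, either way round.
- tape: roll of clear adhesive tape lying flat on the desk, 52 mm in diameter, 26 mm hole, 18 mm tall; not to be moved. Origin: centre of the underside.
- stamp: rubber stamp, a square wooden base 34 x 34 mm with a dark turned wooden knob, 55 mm tall; not to be moved. Origin: centre of the underside.
Things that resemble listed ones, but are neither listed nor needed, are in the scene too. What is shaped like the jar_a but green is not meant.

How it is judged:
By the outcome, as a careful person would: the job done as asked, in the order asked, and still so for the second after the job is handed in, with the robot touching nothing.
It also fails if it takes over 128 s, if anything falls off the work surface, if the arm or the gripper's body presses on something with over 40 N, if the wrist force passes 120 N, or if a joint passes its speed limit or range.

## Working session

There is one attempt and no reset: what is moved stays moved. The work goes in short steps, Python scripts to look and compute and a tool call to move; the robot and the scene stay as the last step left them, time stands still between calls to the robot, and variables do not carry over. Pictures are saved under pics/ and viewed, and the job is handed in when it is done.

Besides the shell and the picture viewer there is one more tool, called after ">>>" as name([rows], argument=value, ...), one row to a line, values as JSON. jog_arm: Moves the arm, as the interface text tells. Its arguments: {"type":"object","properties":{"steps":{"type":"array","items":{"type":"object","properties":{"tx":{"type":"number"},"ty":{"type":"number"},"tz":{"type":"number"},"spin":{"type":"number"}}}},"claw":{"type":"number"}},"required":["steps"]}

```bash
mkdir -p pics; ls
cat > h.py <<'E'
import numpy as np, cv2, pickle
from workcell import arm, eyes, spotter
def shot(name,fn=None):
    p=eyes.read_camera(name)
    if fn: cv2.imwrite('pics/'+fn,p['color'][:,:,::-1])
    return p
def cam(p):
    R=cv2.Rodrigues(np.array(p['rvec'],float))[0]; t=np.array(p['tvec'],float).ravel()
    return np.array(p['K'],float),R,t
def onplane(p,uv,z):
    K,R,t=cam(p); d=R.T@np.linalg.inv(K)@np.array([uv[0],uv[1],1.]); c=-R.T@t
    return c+d*(z-c[2])/d[2]
def proj(p,X):
    K,R,t=cam(p); return cv2.projectPoints(np.array(X,float).reshape(-1,3),np.array(p['rvec'],float),np.array(p['tvec'],float),K,None)[0].reshape(-1,2)
def tri(obs):
    A=[];b=[]
    for p,uv in obs:
        K,R,t=cam(p); d=R.T@np.linalg.inv(K)@np.array([uv[0],uv[1],1.]); d/=np.linalg.norm(d); c=-R.T@t
        P=np.eye(3)-np.outer(d,d); A.append(P); b.append(P@c)
    return np.linalg.lstsq(np.vstack(A),np.hstack(b),rcond=None)[0]
E
python3 - <<'E'
from h import *
s=arm.read_state(); print(s)
a=shot('top','top0.png'); b=shot('side','side0.png'); c=shot('wrist','wrist0.png')
for p in(a,b,c):
    K,R,t=cam(p); print(K[0,0],-R.T@t,R[2])
    for l in ['jar_a','bottle_a','slide_pack','jar_tray','bottle_tray','slide_tray','tape','stamp']:
        r=spotter.trace(p,l); print(l,[(np.round(q['uv']).tolist(),round(q['p'],2),int(q['mask'].sum())) for q in r])
E
```

```text
pics
{'clock': 0.0, 'joints': array([ 9.57481209e-01,  5.28471357e-01,  1.43391350e+00, -1.51529626e-05,
        1.18142320e+00, -1.78465446e-01]), 'dq': array([-0.00017196,  0.00027692,  0.00121282, -0.00022241,  0.00051767,
       -0.00138575]), 'tau': array([ 2.32001012e-04, -4.40048397e+01, -1.76591510e+01,  6.33572834e-02,
        5.82925498e-02, -1.47778765e-04]), 'ee_pos': array([0.26283348, 0.56625604, 0.23556488]), 'ee_rot': array([-3.14121316e+00,  2.18269531e-03,  1.13595284e+00]), 'ft_force': array([ 0.26577919, -0.41252232, -0.10170206]), 'ft_torque': array([-0.02044056, -0.01268891,  0.03394196]), 'finger_gap': 0.08685705927742468}
511.0257946785818 [ 0.42481044 -0.01955215  1.40914465] [ 0.09020658  0.01953593 -0.99573145]
jar_a [([278.0, 203.0], 0.87, 314), ([247.0, 247.0], 0.63, 356), ([234.0, 216.0], 0.63, 367)]
bottle_a [([396.0, 239.0], 0.52, 121), ([296.0, 240.0], 0.49, 89), ([372.0, 196.0], 0.49, 459)]
slide_pack [([374.0, 200.0], 0.71, 414)]
jar_tray [([325.0, 149.0], 0.72, 1829)]
bottle_tray []
slide_tray [([188.0, 221.0], 0.61, 1016), ([277.0, 200.0], 0.53, 3
[... 168 characters left out ...]
630389  0.61397593 -0.76938319]
jar_a [([251.0, 153.0], 0.96, 626), ([287.0, 134.0], 0.95, 550), ([310.0, 162.0], 0.64, 575)]
bottle_a [([269.0, 186.0], 0.88, 340), ([298.0, 292.0], 0.76, 407)]
slide_pack [([345.0, 251.0], 0.92, 887)]
jar_tray [([385.0, 199.0], 0.96, 2283)]
bottle_tray [([350.0, 372.0], 0.56, 1996)]
slide_tray [([267.0, 108.0], 0.68, 792), ([349.0, 371.0], 0.27, 2016)]
tape []
stamp [([279.0, 239.0], 0.69, 338), ([344.0, 251.0], 0.63, 827)]
316.14557650041934 [0.19319935 0.59997192 0.38406947] [ 0.25329139 -0.12038962 -0.95986969]
jar_a []
bottle_a []
slide_pack []
jar_tray []
bottle_tray []
slide_tray [([281.0, 340.0], 0.61, 132)]
tape []
stamp [([282.0, 339.0], 0.35, 138)]
```

Run:
```python
import cv2
i=cv2.imread('pics/top0.png')[110:310,140:480]; cv2.imwrite('pics/top0z.png',cv2.resize(i,None,fx=2.3,fy=2.3,interpolation=cv2.INTER_CUBIC))
```

```text
(no output)
```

View pics/top0z.png

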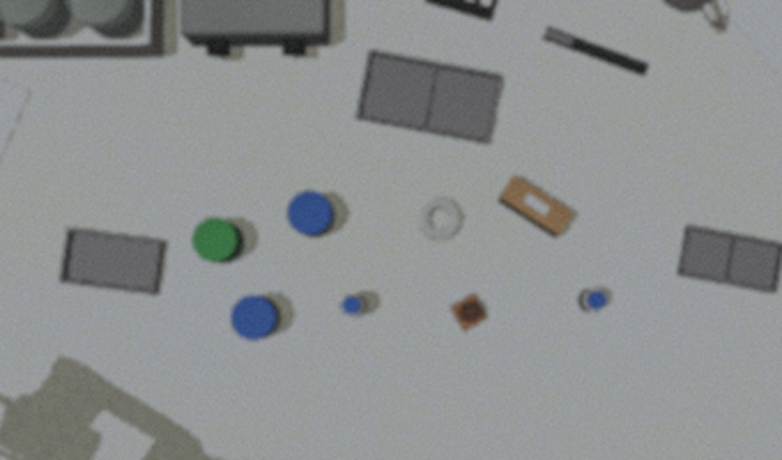

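View pics/side0.png

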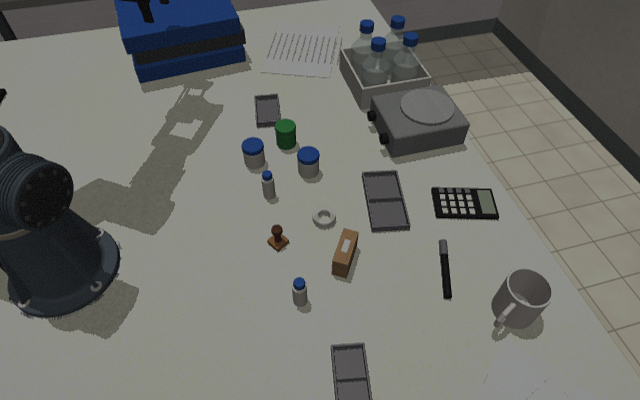

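View pics/wrist0.png

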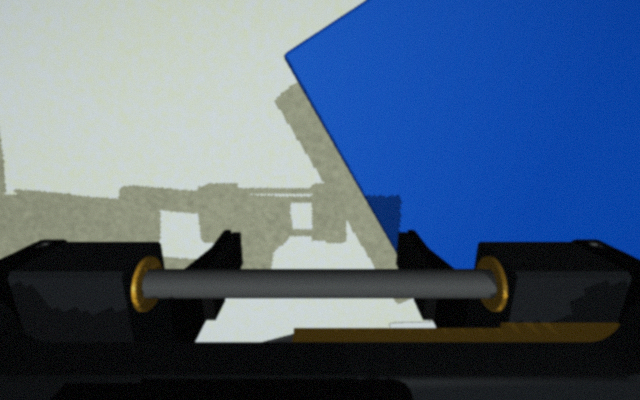

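The top view shows blue-capped jars at (275,202) and (250,247), and a green look-alike at (234,214) that is excluded. It also shows bottles at (294,242) and (400,240), the pack at (373,199), tape at (331,205) and the stamp at (344,245). The trays are jar (326,151), bottle (458,221) and slide (189,223). The side view agrees. The wrist view shows only the toolbox and the gripper.

```bash
cat > m.py <<'E'
from h import *
def blobs(p,kind,roi=None,amin=15):
    hsv=cv2.cvtColor(cv2.GaussianBlur(p['color'],(3,3),0),cv2.COLOR_RGB2HSV)
    m={'blue':lambda:cv2.inRange(hsv,(105,120,60),(125,255,255)),'green':lambda:cv2.inRange(hsv,(45,90,40),(80,255,255)),
     'brown':lambda:cv2.inRange(hsv,(5,80,60),(20,255,255)),
     'dark':lambda:cv2.inRange(hsv,(0,0,50),(179,60,125))}[kind]()
    n,l,st,c=cv2.connectedComponentsWithStats(m)
    return [(c[i],st[i],(l==i)) for i in range(1,n) if st[i][4]>=amin]
E
python3 - <<'E'
from m import *
a=shot('top'); b=shot('side')
for k in['blue','green','brown','dark']:
    for c,st,m in blobs(a,k,amin=30 if k!='dark' else 500):
        rect=cv2.minAreaRect(np.argwhere(m)[:,::-1].astype(np.float32))
        print('top',k,c.round(1),st[2:],np.round(rect[0],1),np.round(rect[1],1),round(rect[2]))
for k in['blue','green','brown','dark']:
    for c,st,m in blobs(b,k,amin=30 if k!='dark' else 500): print('side',k,c.round(1),st[2:])
for n,uv,z in [('j1',(275.2,202.8),.062),('j2',(250.5,247.5),.062),('g',(234.5,214),.062),('b1',(293.3,242.5),.076),('b2',(399.5,240.3),.076)]:
    print(n,onplane(a,uv,z).round(4))
E
```

```text
top blue [174.2  63.8] [ 15  15 166] [174.3  63.8] [14.1 12. ] 45
top blue [139.   64.2] [ 15  14 161] [139.  64.] [14.1 12.7] 45
top blue [137.9  98.8] [ 15  16 172] [138.  99.] [14.1 12.7] 45
top blue [173.5  98.6] [ 15  15 169] [174.  99.] [14. 14.] 90
top blue [274.6 202.3] [ 18  18 244] [274.8 202.2] [17.  16.3] 45
top blue [ 40.2 267.8] [  80   86 5311] [ 39.5 272.5] [85. 79.] 90
top blue [ 89.3 273.6] [ 11  88 489] [ 89.5 274.5] [87.2  6. ] 86
top blue [250.2 247.7] [ 18  17 247] [250.5 248. ] [16. 17.] 90
top blue [ 69.8 317. ] [20 11 80] [ 69.6 316.8] [21.5  3.6] 27
top blue [ 65.4 354. ] [ 23  15 213] [ 65.9 354.9] [20.3 13.4] 51
top blue [  8.9 363. ] [ 19  10 118] [  8.6 362.3] [ 8.7 18.1] 84
top green [233.8 214. ] [ 19  17 260] [234. 214.] [16. 18.] 90
top brown [372.6 199.3] [ 29  23 241] [372.7 199.1] [28.8 11.5] 33
top brown [343.2 245.4] [ 13  13 100] [343.4 245.4] [10.3  9.9] 59
top dark [20.8 26.6] [  44   55 2341] [21.5 27. ] [54. 43.] 90
top dark [209.7  97.6] [ 157   84 8959] [211.   93.5] [ 83. 156.] 90
top dark [346.   89.7] [  44   55 1303] [345.6  91. ] [31
[... 827 characters left out ...]
 30 498]
side brown [275.4 229. ] [ 8  7 32]
side brown [345.3 247.9] [ 25  38 472]
side brown [276.8 241.9] [ 20  17 146]
side dark [58.7 17.5] [ 120   43 3620]
side dark [264.    3.6] [ 89  16 591]
side dark [496.2  63.8] [  303   184 29117]
side dark [135.5 197.4] [  252   323 13827]
side dark [271.1 116.6] [ 48  62 908]
side dark [261.6 174.5] [ 38  64 764]
side dark [384.7 201.5] [  50   65 2183]
side dark [593.4 257.7] [ 126  194 1034]
side dark [467.6 201.7] [  69   35 1001]
side dark [520.5 305. ] [  61   74 3257]
side dark [350.3 372.1] [  43   58 1998]
j1 [0.5399 0.1306 0.062 ]
j2 [0.4221 0.1951 0.062 ]
g [0.5106 0.2385 0.062 ]
b1 [0.4348 0.0813 0.076 ]
b2 [ 0.4396 -0.1945  0.076 ]
```

Run:
```python
from m import *
a=shot('top'); b=shot('side')
for n,u,v in [('j1',(274.6,202.3),(307.8,154.3)),('j2',(250.2,247.7),(252,145.1)),('b1',None,(266.4,174)),('b2',None,(298.9,282.6))]:
    if u is None:
        u=min((tuple(c) for c,_,_ in blobs(a,'blue',amin=8)),key=lambda c:abs(c[0]-(294 if n=='b1' else 400))+abs(c[1]-241))
    X=tri([(a,u),(b,v)]); print(n,np.round(u,1),X.round(4))
for n,uv,suv in [('jar',(326,152),(384.7,201.5)),('slide',(189,223),(267,108)),('bot',(457,222),None)]:
    m=min(blobs(a,'dark',amin=500),key=lambda q:np.hypot(*(q[0]-uv)))
    cs=cv2.boxPoints(cv2.minAreaRect(np.argwhere(m[2])[:,::-1].astype(np.float32)))
    W=np.array([onplane(a,c,.018) for c in cs])[:,:2]; e=[np.linalg.norm(W[i]-W[(i+1)%4]) for i in range(4)]
    i=int(np.argmax(e)); d=W[i]-W[(i+1)%4]
    print(n,'c',W.mean(0).round(4),'edges',np.round(e,3),'long dir deg',round(np.degrees(np.arctan2(d[1],d[0]))%180,1))
    if suv: print('  tri',tri([(a,m[0]),(b,suv)]).round(4))
m=[q for q in blobs(a,'brown',amin=200)][0]
# include white tab
mm=cv2.morphologyEx(m[2].astype(np.uint8),cv2.MORPH_CLOSE,np.ones((7,7)))
cs=cv2.boxPoints(cv2.minAreaRect(np.argwhere(mm>0)[:,::-1].astype(np.float32)))
W=np.array([onplane(a,c,.054) for c in cs])[:,:2]; e=[np.linalg.norm(W[i]-W[(i+1)%4]) for i in range(4)]; i=int(np.argmax(e)); d=W[i]-W[(i+1)%4]
print('pack',W.mean(0).round(4),np.round(e,3),round(np.degrees(np.arctan2(d[1],d[0]))%180,1), 'tri tab?')
print('stamp',onplane(a,(343.4,245.4),.015).round(3),'tape',onplane(a,(331,205),.018).round(3),'pen',onplane(a,(400,130),.01).round(3))
```

```text
j1 [274.6 202.3] [0.5411 0.1324 0.0608]
j2 [250.2 247.7] [0.4214 0.196  0.0617]
b1 [292.5 242. ] [0.4354 0.0835 0.075 ]
b2 [399.1 240. ] [ 0.4401 -0.1937  0.0742]
jar c [ 0.6844 -0.0053] edges [0.088 0.167 0.088 0.167] long dir deg 78.6
  tri [ 0.6869 -0.0051  0.0025]
slide c [0.4892 0.3723] edges [0.067 0.124 0.066 0.124] long dir deg 82.2
  tri [0.4887 0.3716 0.0204]
bot c [ 0.4888 -0.3595] edges [0.063 0.121 0.062 0.12 ] long dir deg 78.8
pack [ 0.5492 -0.1282] [0.031 0.076 0.031 0.076] 56.7 tri tab?
stamp [ 0.427 -0.05   0.015] tape [ 0.537 -0.017  0.018] pen [ 0.746 -0.21   0.01 ]
```

Triangulated cap heights are 61 and 62 mm for the jars and 75 and 74 mm for the bottles, which matches the text. The tray and pack edge lengths fit too. Next I'll move above jar 1 (top-view pixel 275,202).

```bash
cat > go.py <<'E'
from h import *
from scipy.spatial.transform import Rotation as Rn
def go(x,y,z,yaw):
    s=arm.read_state(); R=Rn.from_euler('xyz',s['ee_rot']).as_matrix()
    d=R.T@(np.array([x,y,z])-s['ee_pos'])*100
    sp=-((yaw-np.degrees(s['ee_rot'][2])+180)%360-180)
    n=max(np.linalg.norm(d)/4.17,abs(sp)/7.16)
    print('go',(x,y,z,yaw),'tx %.1f ty %.1f tz %.1f spin %.1f rows %.1f | t %.2f'%(*d,sp,n,s['clock']))
if __name__=='__main__':
    import sys; go(*map(float,sys.argv[1:5]))
E
python3 go.py .541 .132 .2 -11
python3 - <<'E'
from h import *
p=shot('top'); i=p['color'][190:260,215:310,::-1]; cv2.imwrite('pics/jarcrop.png',cv2.resize(i,None,fx=7,fy=7,interpolation=cv2.INTER_CUBIC))
E
```

```text
go (0.541, 0.132, 0.2, -11.0) tx -27.7 ty 43.5 tz 3.7 spin 76.1 rows 12.4 | t 1.55
```

View pics/jarcrop.png

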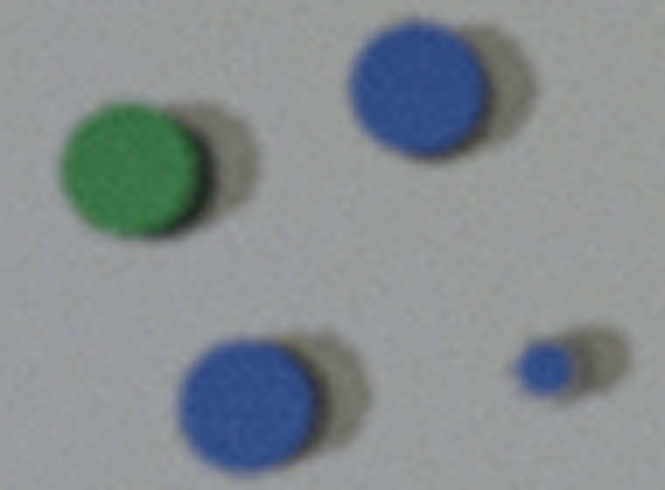

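The crop confirms it: the blue wide caps at (275,202) and (250,248) are the jars, the green one at (234,214) is the look-alike, and the narrow blue cap at (293,242) is bottle 1.

>>> jog_arm([
  {"tx":-27.7,"ty":43.5,"tz":3.7,"spin":76},
  {"tx":-27.7,"ty":43.5,"tz":3.7,"spin":76},
  {"tx":-27.7,"ty":43.5,"tz":3.7,"spin":76},
  {"tx":-27.7,"ty":43.5,"tz":3.7,"spin":76},
  {"tx":-27.7,"ty":43.5,"tz":3.7,"spin":76},
], claw=8.7)

```text
clock: 2.02
ee_pos: [0.3758, 0.3903, 0.2217]
ee_rot: [-3.142, -0.001, 0.506]
ft_force: [0.6, -0.4, -0.2]
finger_gap: 0.087
```

```bash
python3 go.py .541 .132 .2 -11
```

```text
go (0.541, 0.132, 0.2, -11.0) tx 1.9 ty 30.6 tz 2.2 spin 40.0 rows 7.4 | t 2.02
```

>>> jog_arm([
  {"tx":1.9,"ty":30.6,"tz":2.2,"spin":40},
  {"tx":1.9,"ty":30.6,"tz":2.2,"spin":40},
  {"tx":1.9,"ty":30.6,"tz":2.2,"spin":40},
  {"tx":1.9,"ty":30.6,"tz":2.2,"spin":40},
  {"tx":1.9,"ty":30.6,"tz":2.2,"spin":40},
])

```text
clock: 2.43
ee_pos: [0.4888, 0.2154, 0.2068]
ee_rot: [-3.141, -0.001, -0.12]
ft_force: [0.3, 0.8, -0.5]
finger_gap: 0.0871
```

```bash
python3 go.py .541 .132 .2 -11
```

```text
go (0.541, 0.132, 0.2, -11.0) tx 6.2 ty 7.6 tz 0.7 spin 4.1 rows 2.4 | t 2.43
```

>>> jog_arm([
  {"tx":6.2,"ty":7.6,"tz":0.7,"spin":4},
  {"tx":6.2,"ty":7.6,"tz":0.7,"spin":4},
  {"tx":6.2,"ty":7.6,"tz":0.7,"spin":4},
  {"tx":6.2,"ty":7.6,"tz":0.7,"spin":4},
  {"tx":6.2,"ty":7.6,"tz":0.7,"spin":4},
])

```text
clock: 2.85
ee_pos: [0.5407, 0.1341, 0.1995]
ee_rot: [-3.141, 0.001, -0.186]
ft_force: [-0.1, 0.1, 0.3]
finger_gap: 0.0875
```

```bash
python3 go.py .541 .132 .032 -11
python3 - <<'E'
from m import *
w=shot('wrist','w1.png'); t=shot('top'); s=shot('side')
for k in('blue','green'):
  for c,st,m in blobs(w,k,amin=300):
    (u,v),r=cv2.minEnclosingCircle(np.argwhere(m)[:,::-1].astype(np.float32)); print(k,c.round(1),st,onplane(w,c,.062).round(4))
print(spotter.trace(w,'jar_a')[0:3] and [(q['uv'],q['p']) for q in spotter.trace(w,'jar_a')])
print(proj(w,[[.541,.132,.062],[.541,.132,0]]).round(1))
E
```

```text
go (0.541, 0.132, 0.032, -11.0) tx 0.1 ty 0.2 tz 16.8 spin 0.3 rows 4.0 | t 2.85
blue [179.  145.5] [ 150  118   59   56 2534] [0.4245 0.1996 0.062 ]
blue [321.7 188.7] [ 295  162   54   54 2262] [0.5434 0.1363 0.062 ]
green [264.   73.9] [ 234   42   62   65 3084] [0.5138 0.244  0.062 ]
[([183.7, 143.2], 0.83), ([320.8, 188.3], 0.78), ([264.9, 76.0], 0.59)]
[[320.1 193.5]
 [319.9 178.6]]
```

View pics/w1.png

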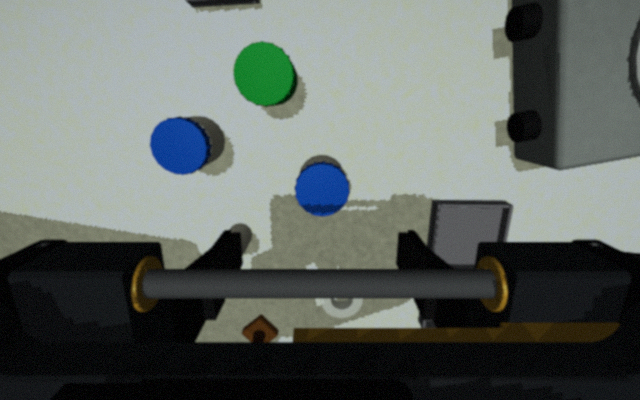

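The wrist view shows jar 1 between the fingers at (322,189), jar 2 at (179,146) and green at (264,74). It puts jar 1 at about (.543,.136) against (.541,.132) from the fixed cameras, so I'll use the mean and descend.

>>> jog_arm([
  {"tx":0.1,"ty":0,"tz":4},
  {"tx":0.1,"ty":0,"tz":8},
  {"tx":0.1,"ty":0,"tz":12},
  {"tx":0.1,"ty":0,"tz":15.5},
  {"tx":0.1,"ty":0,"tz":16.8},
])

```text
validation failed for argument at $.st...
```

>>> jog_arm([
  {"tz":0},
  {"tz":0},
  {"tz":0},
  {"tz":0},
  {"tz":0},
], claw=4.6)

```text
validation failed for argument at $.st...
```

>>> jog_arm([
  {"tx":0.1,"ty":0,"tz":4,"spin":0},
  {"tx":0.1,"ty":0,"tz":8,"spin":0},
  {"tx":0.1,"ty":0,"tz":12,"spin":0},
  {"tx":0.1,"ty":0,"tz":15.5,"spin":0},
  {"tx":0.1,"ty":0,"tz":16.8,"spin":0},
])

```text
clock: 3.52
ee_pos: [0.5382, 0.1354, 0.0275]
ee_rot: [3.14, 0.007, -0.182]
ft_force: [-0.6, -0.5, -0.5]
finger_gap: 0.0868
```

>>> jog_arm([
  {"tx":0,"ty":0,"tz":0,"spin":0},
  {"tx":0,"ty":0,"tz":0,"spin":0},
  {"tx":0,"ty":0,"tz":0,"spin":0},
  {"tx":0,"ty":0,"tz":0,"spin":0},
  {"tx":0,"ty":0,"tz":0,"spin":0},
], claw=4.6)

```text
clock: 3.93
ee_pos: [0.543, 0.1347, 0.0335]
ee_rot: [-3.141, -0.003, -0.183]
ft_force: [-0.1, 0.0, -0.1]
finger_gap: 0.0616
```

>>> jog_arm([
  {"tx":0,"ty":0,"tz":0,"spin":0},
  {"tx":0,"ty":0,"tz":0,"spin":0},
  {"tx":0,"ty":0,"tz":0,"spin":0},
  {"tx":0,"ty":0,"tz":0,"spin":0},
  {"tx":0,"ty":0,"tz":0,"spin":0},
], claw=4.6)

```text
clock: 4.35
ee_pos: [0.5426, 0.1345, 0.0329]
ee_rot: [-3.141, -0.002, -0.184]
ft_force: [-1.5, 0.4, 6.1]
finger_gap: 0.0517
```

```bash
python3 - <<'E'
from m import *
t=shot('top'); s=shot('side'); w=shot('wrist','w2.png')
b=[c for c,_,_ in blobs(s,'blue',amin=30)]; print([x.round(1) for x in b if 240<x[0]<320 and x[1]>100])
E
python3 go.py .692 .035 .12 -11.4;python3 go.py .677 -.044 .12 -11.4
```

```text
[array([252. , 145.4]), array([307.4, 156. ]), array([266.5, 174.2]), array([298.8, 283.2])]
go (0.692, 0.035, 0.12, -11.4) tx 16.5 ty 7.0 tz -8.7 spin 0.9 rows 4.8 | t 4.50
go (0.677, -0.044, 0.12, -11.4) tx 16.5 ty 15.1 tz -8.7 spin 0.9 rows 5.8 | t 4.50
```

View pics/w2.png

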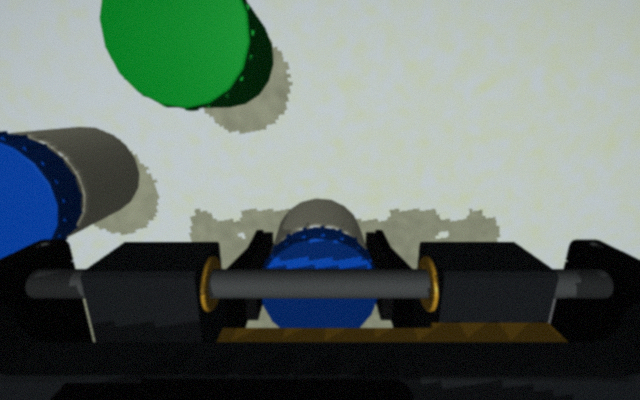

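Jar 1 is gripped at 51.7 mm. I'll lift it and go toward the right bay.

>>> jog_arm([
  {"tx":0,"ty":0,"tz":-4,"spin":0},
  {"tx":0,"ty":0,"tz":-8,"spin":0},
  {"tx":3,"ty":2.5,"tz":-10,"spin":0.5},
  {"tx":6,"ty":5,"tz":-10,"spin":1},
  {"tx":9,"ty":7.5,"tz":-10,"spin":1},
])

```text
clock: 4.92
ee_pos: [0.6184, 0.0436, 0.1343]
ee_rot: [-3.141, -0.005, -0.2]
ft_force: [0.9, 0.9, -1.1]
finger_gap: 0.0518
```

>>> jog_arm([
  {"tx":2.7,"ty":2.5,"tz":0,"spin":0},
  {"tx":5.1,"ty":5.1,"tz":0,"spin":0},
  {"tx":7.5,"ty":7.6,"tz":0,"spin":0},
  {"tx":7.5,"ty":7.6,"tz":0,"spin":0},
  {"tx":7.5,"ty":7.6,"tz":0,"spin":0},
])

```text
clock: 5.33
ee_pos: [0.6754, -0.0476, 0.1313]
ee_rot: [-3.142, -0.0, -0.205]
ft_force: [-0.7, 0.5, -0.9]
finger_gap: 0.0513
```

```bash
python3 go.py .677 -.044 .037 -11.4
python3 - <<'E'
from m import *
w=shot('wrist','w3.png'); t=shot('top','t3.png'); s=shot('side','s3.png')
for b,y in(('R',(.677,-.044)),('L',(.692,.035))): print(proj(w,[[*y,.004]]),proj(t,[[*y,.004]]),proj(s,[[*y,.004]]))
i=np.vstack([t['color'][110:240,270:410,::-1],s['color'][120:250,310:450,::-1]]);cv2.imwrite('pics/c3.png',cv2.resize(np.hstack([i[:130],i[130:]]),None,fx=2.8,fy=2.8))
E
```

```text
go (0.677, -0.044, 0.037, -11.4) tx 0.1 ty -0.4 tz 9.4 spin -0.3 rows 2.3 | t 5.33
[[320.17939075 190.21894371]] [[340.40889424 155.16029586]] [[387.0160139  215.00335483]]
[[318.5579082   96.79362833]] [[312.01656936 150.02698843]] [[380.86748923 187.82608522]]
```

View pics/w3.png

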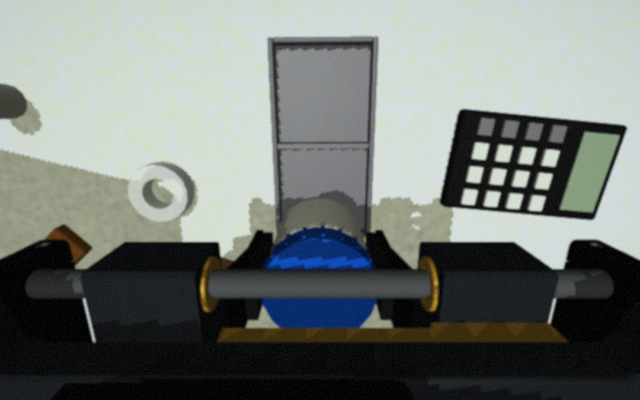

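View pics/c3.png

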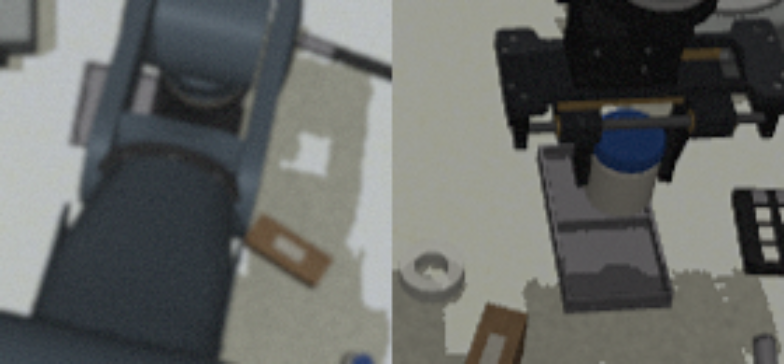

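The wrist view shows the jar tray straight ahead: far rim corners at (270,38) and (377,38), divider at row 147. I'll measure it from here as a second estimate.

```bash
python3 - <<'E'
from m import *
w=shot('wrist')
A,B=onplane(w,(268.5,37.5),.018),onplane(w,(377.5,37.5),.018); C=[onplane(w,c,.018) for c in((275,144.5),(373,146.5))]
print(A,B,np.linalg.norm(A-B),np.mean(C,0)); 
d=np.array([np.cos(np.radians(78.6)),np.sin(np.radians(78.6))]); print('centre from far edge',((A+B)/2)[:2]-.082*d, np.degrees(np.arctan2(*(A-B)[1::-1])))
E
python3 go.py .679 -.043 .037 -11.4
```

```text
[0.6610911  0.08741755 0.018     ] [0.74129403 0.07100655 0.018     ] 0.08186471464586982 [ 6.86183727e-01 -4.38858749e-05  1.80000000e-02]
centre from far edge [ 0.68498466 -0.00117019] 168.43585574102113
go (0.679, -0.043, 0.037, -11.4) tx 0.5 ty -0.2 tz 9.4 spin -0.1 rows 2.3 | t 5.53
```

>>> jog_arm([
  {"tx":0.4,"ty":-0.3,"tz":3,"spin":0},
  {"tx":0.4,"ty":-0.3,"tz":6,"spin":0},
  {"tx":0.4,"ty":-0.3,"tz":8,"spin":0},
  {"tx":0.4,"ty":-0.3,"tz":8.8,"spin":0},
  {"tx":0.4,"ty":-0.3,"tz":8.8,"spin":0},
])

```text
clock: 5.95
ee_pos: [0.677, -0.0415, 0.0413]
ee_rot: [-3.141, 0.006, -0.2]
ft_force: [0.1, 0.5, -0.1]
finger_gap: 0.0512
```

>>> jog_arm([
  {"tx":0,"ty":0,"tz":0.2,"spin":0},
  {"tx":0,"ty":0,"tz":0.4,"spin":0},
  {"tx":0,"ty":0,"tz":0.5,"spin":0},
  {"tx":0,"ty":0,"tz":0.5,"spin":0},
  {"tx":0,"ty":0,"tz":0.5,"spin":0},
])

```text
clock: 6.37
ee_pos: [0.6799, -0.0432, 0.0398]
ee_rot: [3.142, -0.002, -0.201]
ft_force: [-0.6, -0.6, -1.1]
finger_gap: 0.0515
```

>>> jog_arm([
  {"tx":0,"ty":0,"tz":0.1,"spin":0},
  {"tx":0,"ty":0,"tz":0.2,"spin":0},
  {"tx":0,"ty":0,"tz":0.3,"spin":0},
  {"tx":0,"ty":0,"tz":0.3,"spin":0},
  {"tx":0,"ty":0,"tz":0.3,"spin":0},
])

```text
clock: 6.78
ee_pos: [0.6796, -0.0432, 0.037]
ee_rot: [3.141, -0.001, -0.201]
ft_force: [-2.4, -0.1, 5.0]
finger_gap: 0.0513
```

Run:
```python
from m import *
s=arm.read_state();print(s['ee_pos'],s['ft_force'])
s=shot('side','s4.png')
```

```text
[ 0.67960179 -0.04319296  0.03696559] [-2.43508551 -0.07903555  4.95193418]
```

Contact at z = 0.037 with 5 N, as expected. Now I'll release and rise.

>>> jog_arm([
  {"tx":0,"ty":0,"tz":0,"spin":0},
  {"tx":0,"ty":0,"tz":0,"spin":0},
  {"tx":0,"ty":0,"tz":0,"spin":0},
  {"tx":0,"ty":0,"tz":0,"spin":0},
  {"tx":0,"ty":0,"tz":0,"spin":0},
], claw=8.0)

```text
clock: 7.25
ee_pos: [0.6793, -0.0431, 0.0355]
ee_rot: [-3.142, 0.0, -0.201]
ft_force: [0.9, 0.2, -0.5]
finger_gap: 0.0752
```

>>> jog_arm([
  {"tx":0,"ty":0,"tz":-2,"spin":0},
  {"tx":0,"ty":0,"tz":-6,"spin":0},
  {"tx":0,"ty":0,"tz":-10,"spin":0},
  {"tx":0,"ty":0,"tz":-13,"spin":0},
  {"tx":0,"ty":0,"tz":-13,"spin":0},
])

```text
clock: 7.67
ee_pos: [0.6841, -0.044, 0.1737]
ee_rot: [3.141, -0.015, -0.201]
ft_force: [0.8, -0.5, 0.6]
finger_gap: 0.0801
```

```bash
python3 go.py .423 .197 .15 -11
python3 - <<'E'
from m import *
s=shot('side')
cv2.imwrite('pics/s5.png',cv2.resize(s['color'][130:250,310:450,::-1],None,fx=4,fy=4))
w=shot('wrist','w5.png')
E
```

```text
go (0.423, 0.197, 0.15, -11.0) tx -30.4 ty -18.4 tz 1.9 spin -0.5 rows 8.5 | t 7.67
```

View pics/s5.png

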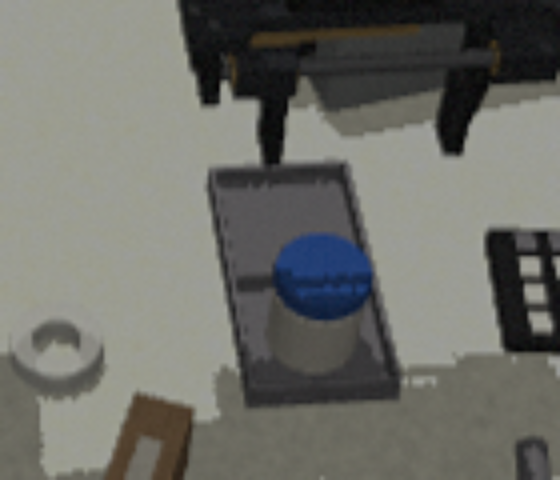

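View pics/w5.png

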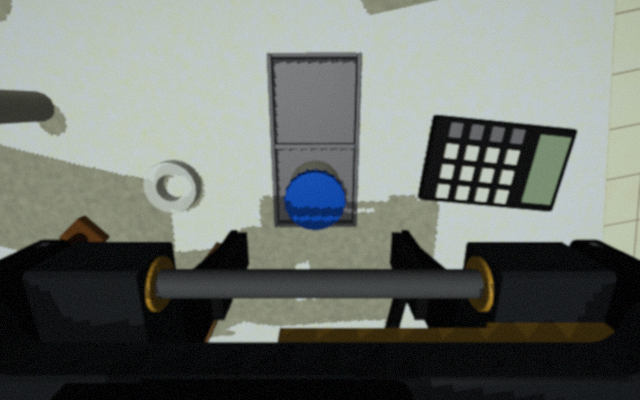

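Jar 1 stands flat in the right bay: cap at (316,199) in the wrist view, clear of the walls. Next is jar 2.

>>> jog_arm([
  {"tx":-30.4,"ty":-18.4,"tz":1.9,"spin":0},
  {"tx":-30.4,"ty":-18.4,"tz":1.9,"spin":0},
  {"tx":-30.4,"ty":-18.4,"tz":1.9,"spin":0},
  {"tx":-30.4,"ty":-18.4,"tz":1.9,"spin":0},
  {"tx":-30.4,"ty":-18.4,"tz":1.9,"spin":0},
], claw=8.5)

```text
clock: 8.18
ee_pos: [0.5233, 0.099, 0.1526]
ee_rot: [3.141, 0.004, -0.202]
ft_force: [0.2, 0.4, 0.4]
finger_gap: 0.085
```

```bash
python3 go.py .423 .198 .15 -11
```

```text
go (0.423, 0.198, 0.15, -11.0) tx -11.8 ty -7.7 tz 0.3 spin -0.6 rows 3.4 | t 8.18
```

>>> jog_arm([
  {"tx":-11.8,"ty":-7.7,"tz":0.3,"spin":0},
  {"tx":-11.8,"ty":-7.7,"tz":0.3,"spin":0},
  {"tx":-11.8,"ty":-7.7,"tz":0.3,"spin":0},
  {"tx":-11.8,"ty":-7.7,"tz":0.3,"spin":0},
  {"tx":-11.8,"ty":-7.7,"tz":0.3,"spin":0},
])

```text
clock: 8.6
ee_pos: [0.4201, 0.1987, 0.1498]
ee_rot: [3.139, 0.008, -0.197]
ft_force: [0.8, -0.2, -0.0]
finger_gap: 0.085
```

```bash
python3 go.py .423 .197 .033 -11
python3 - <<'E'
from m import *
w=shot('wrist')
for c,st,m in blobs(w,'blue',amin=500): print(c.round(1),st,onplane(w,c,.060).round(4))
E
```

```text
go (0.423, 0.197, 0.033, -11.0) tx 0.4 ty 0.1 tz 11.7 spin -0.3 rows 2.8 | t 8.60
[323.7 204.2] [ 292  172   65   64 3176] [0.4232 0.2003 0.06  ]
```

>>> jog_arm([
  {"tx":0.3,"ty":0.1,"tz":3.5,"spin":0},
  {"tx":0.3,"ty":0.1,"tz":7,"spin":0},
  {"tx":0.3,"ty":0.1,"tz":10,"spin":0},
  {"tx":0.3,"ty":0.1,"tz":11.6,"spin":0},
  {"tx":0.3,"ty":0.1,"tz":11.6,"spin":0},
])

```text
clock: 9.07
ee_pos: [0.4279, 0.194, 0.0317]
ee_rot: [3.139, 0.007, -0.203]
ft_force: [0.9, 0.6, -1.0]
finger_gap: 0.0847
```

>>> jog_arm([
  {"tx":0,"ty":0,"tz":0,"spin":0},
  {"tx":0,"ty":0,"tz":0,"spin":0},
  {"tx":0,"ty":0,"tz":0,"spin":0},
  {"tx":0,"ty":0,"tz":0,"spin":0},
  {"tx":0,"ty":0,"tz":0,"spin":0},
], claw=4.6)

```text
clock: 9.48
ee_pos: [0.4292, 0.1955, 0.0366]
ee_rot: [-3.141, -0.001, -0.201]
ft_force: [-1.4, -0.0, 0.9]
finger_gap: 0.0595
```

>>> jog_arm([
  {"tx":0,"ty":0,"tz":0,"spin":0},
  {"tx":0,"ty":0,"tz":0,"spin":0},
  {"tx":0,"ty":0,"tz":0,"spin":0},
  {"tx":0,"ty":0,"tz":0,"spin":0},
  {"tx":0,"ty":0,"tz":0,"spin":0},
], claw=4.6)

```text
clock: 9.9
ee_pos: [0.4288, 0.1955, 0.0363]
ee_rot: [-3.142, -0.0, -0.201]
ft_force: [-2.8, -0.7, 6.6]
finger_gap: 0.0514
```

```bash
python3 go.py .694 .036 .14 -11.5
```

```text
go (0.694, 0.036, 0.14, -11.5) tx 29.2 ty 10.3 tz -10.4 spin -0.0 rows 7.8 | t 9.90
```

>>> jog_arm([
  {"tx":0,"ty":0,"tz":-4,"spin":0},
  {"tx":0,"ty":0,"tz":-8,"spin":0},
  {"tx":3,"ty":1,"tz":-10.4,"spin":0},
  {"tx":6.5,"ty":2,"tz":-10.4,"spin":0},
  {"tx":10,"ty":3.5,"tz":-10.4,"spin":0},
])

```text
clock: 10.32
ee_pos: [0.5222, 0.1417, 0.142]
ee_rot: [-3.14, -0.006, -0.199]
ft_force: [1.3, 0.2, -2.3]
finger_gap: 0.0513
```

>>> jog_arm([
  {"tx":3.9,"ty":1.4,"tz":0,"spin":0},
  {"tx":7.8,"ty":2.8,"tz":0,"spin":0},
  {"tx":11.7,"ty":4.2,"tz":0,"spin":0},
  {"tx":14.5,"ty":5.2,"tz":0,"spin":0},
  {"tx":17,"ty":6,"tz":0,"spin":0},
])

```text
clock: 10.73
ee_pos: [0.6767, 0.0464, 0.1393]
ee_rot: [3.141, -0.001, -0.203]
ft_force: [0.2, 0.3, -1.7]
finger_gap: 0.0513
```

>>> jog_arm([
  {"tx":0,"ty":0,"tz":0,"spin":0},
  {"tx":0,"ty":0,"tz":0,"spin":0},
  {"tx":0,"ty":0,"tz":0,"spin":0},
])

```text
clock: 10.98
ee_pos: [0.6731, 0.0488, 0.1387]
ee_rot: [3.142, 0.003, -0.201]
ft_force: [-1.2, 0.1, -1.2]
finger_gap: 0.0515
```

```bash
python3 go.py .694 .036 .045 -11.5
```

```text
go (0.694, 0.036, 0.045, -11.5) tx 2.3 ty 0.8 tz 9.4 spin -0.0 rows 2.3 | t 10.98
```

>>> jog_arm([
  {"tx":2.3,"ty":0.8,"tz":0,"spin":0},
  {"tx":2.3,"ty":0.8,"tz":3.5,"spin":0},
  {"tx":2.3,"ty":0.8,"tz":7,"spin":0},
  {"tx":2.3,"ty":0.8,"tz":9,"spin":0},
  {"tx":2.3,"ty":0.8,"tz":9,"spin":0},
])

```text
clock: 11.4
ee_pos: [0.6894, 0.0377, 0.0439]
ee_rot: [3.14, 0.013, -0.2]
ft_force: [-0.8, 0.8, -1.5]
finger_gap: 0.0516
```

>>> jog_arm([
  {"tx":0,"ty":0,"tz":0,"spin":0},
  {"tx":0,"ty":0,"tz":0,"spin":0},
])

```text
clock: 11.57
ee_pos: [0.6961, 0.0367, 0.0511]
ee_rot: [-3.141, -0.002, -0.2]
ft_force: [1.0, 0.3, -1.0]
finger_gap: 0.0518
```

```bash
python3 go.py .694 .036 .0405 -11.5
```

```text
go (0.694, 0.036, 0.0405, -11.5) tx -0.2 ty 0.1 tz 1.1 spin 0.0 rows 0.3 | t 11.57
```

>>> jog_arm([
  {"tx":-0.2,"ty":0,"tz":0.4,"spin":0},
  {"tx":-0.2,"ty":0,"tz":0.7,"spin":0},
  {"tx":-0.2,"ty":0,"tz":0.9,"spin":0},
  {"tx":-0.2,"ty":0,"tz":0.9,"spin":0},
  {"tx":-0.2,"ty":0,"tz":0.9,"spin":0},
])

```text
clock: 11.98
ee_pos: [0.6937, 0.0364, 0.0409]
ee_rot: [-3.142, -0.0, -0.201]
ft_force: [-0.3, 0.1, -1.6]
finger_gap: 0.0515
```

>>> jog_arm([
  {"tx":0,"ty":0,"tz":0.1,"spin":0},
  {"tx":0,"ty":0,"tz":0.2,"spin":0},
  {"tx":0,"ty":0,"tz":0.2,"spin":0},
  {"tx":0,"ty":0,"tz":0.2,"spin":0},
])

```text
clock: 12.32
ee_pos: [0.6939, 0.0363, 0.0404]
ee_rot: [-3.142, -0.001, -0.201]
ft_force: [-2.1, 0.5, 6.4]
finger_gap: 0.0513
```

Contact. Release and rise.

>>> jog_arm([
  {"tx":0,"ty":0,"tz":0,"spin":0},
  {"tx":0,"ty":0,"tz":0,"spin":0},
  {"tx":0,"ty":0,"tz":0,"spin":0},
  {"tx":0,"ty":0,"tz":0,"spin":0},
  {"tx":0,"ty":0,"tz":0,"spin":0},
], claw=8.0)

```text
clock: 12.73
ee_pos: [0.6936, 0.0364, 0.0384]
ee_rot: [3.142, 0.0, -0.201]
ft_force: [-1.0, 0.2, 0.1]
finger_gap: 0.0756
```

>>> jog_arm([
  {"tx":0,"ty":0,"tz":-2,"spin":0},
  {"tx":0,"ty":0,"tz":-6,"spin":0},
  {"tx":0,"ty":0,"tz":-10,"spin":0},
  {"tx":0,"ty":0,"tz":-12,"spin":0},
  {"tx":0,"ty":0,"tz":-12,"spin":0},
])

```text
clock: 13.15
ee_pos: [0.6976, 0.0361, 0.1653]
ee_rot: [-3.14, -0.012, -0.201]
ft_force: [0.4, -0.1, -0.2]
finger_gap: 0.0797
```

```bash
python3 go.py .435 .083 .16 -11
python3 - <<'E'
from m import *
s=shot('side')
cv2.imwrite('pics/s6.png',cv2.resize(s['color'][130:250,240:450,::-1],None,fx=3.5,fy=3.5))
w=shot('wrist','w6.png')
E
```

```text
go (0.435, 0.083, 0.16, -11.0) tx -26.7 ty 0.7 tz 0.2 spin -0.5 rows 6.4 | t 13.15
```

View pics/s6.png

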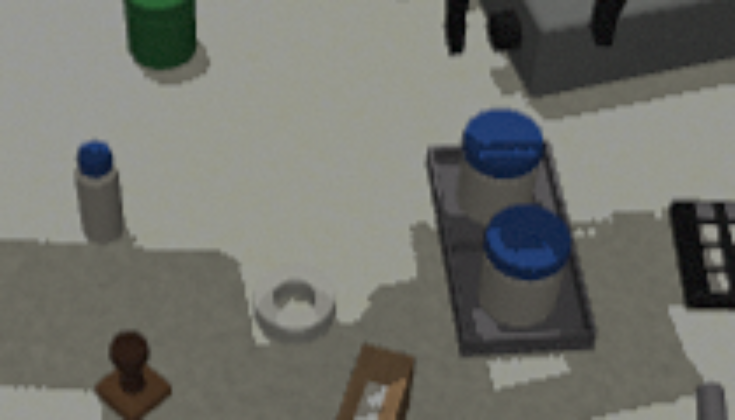

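View pics/w6.png

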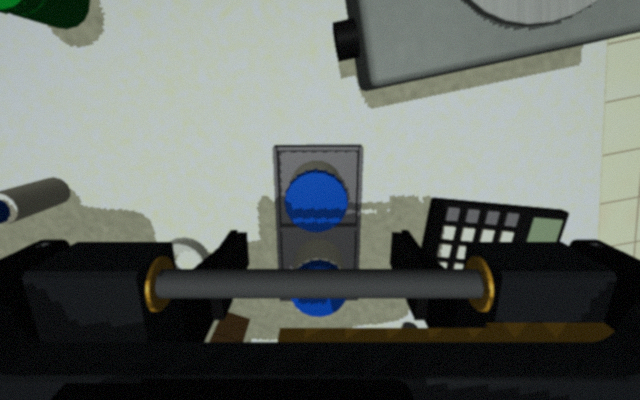

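Both jars stand upright in their bays: caps at wrist (317,199) and (318,290), and side (383,170) and (391,199). Now bottle 1, the narrow blue cap at side (266,174), which has no look-alike near it.

>>> jog_arm([
  {"tx":-4,"ty":0.1,"tz":0.2,"spin":0},
  {"tx":-8,"ty":0.2,"tz":0.2,"spin":0},
  {"tx":-12,"ty":0.3,"tz":0.2,"spin":0},
  {"tx":-16,"ty":0.4,"tz":0.2,"spin":0},
  {"tx":-20,"ty":0.5,"tz":0.2,"spin":0},
], claw=6.5)

```text
clock: 13.67
ee_pos: [0.4929, 0.0719, 0.1547]
ee_rot: [3.141, 0.005, -0.201]
ft_force: [0.6, -0.7, -0.2]
finger_gap: 0.0659
```

>>> jog_arm([
  {"tx":-4,"ty":0.1,"tz":0,"spin":0},
  {"tx":-6.5,"ty":0.2,"tz":0,"spin":0},
  {"tx":-6.5,"ty":0.2,"tz":0,"spin":0},
  {"tx":-6.5,"ty":0.2,"tz":0,"spin":0},
  {"tx":-6.5,"ty":0.2,"tz":0,"spin":0},
])

```text
clock: 14.08
ee_pos: [0.4333, 0.0824, 0.156]
ee_rot: [3.142, -0.0, -0.201]
ft_force: [0.6, 0.6, -0.2]
finger_gap: 0.0647
```

```bash
python3 go.py .435 .083 .035 -11
python3 - <<'E'
from m import *
w=shot('wrist','w7.png')
for c,st,m in blobs(w,'blue',amin=200): print(c.round(1),st,onplane(w,c,.075).round(4))
E
```

```text
go (0.435, 0.083, 0.035, -11.0) tx 0.1 ty -0.1 tz 12.1 spin -0.5 rows 2.9 | t 14.08
[631.8 200.8] [621 173  19  53 732] [0.6673 0.0426 0.075 ]
[322.7 205.6] [309 192  28  28 586] [0.4367 0.0859 0.075 ]
```

View pics/w7.png

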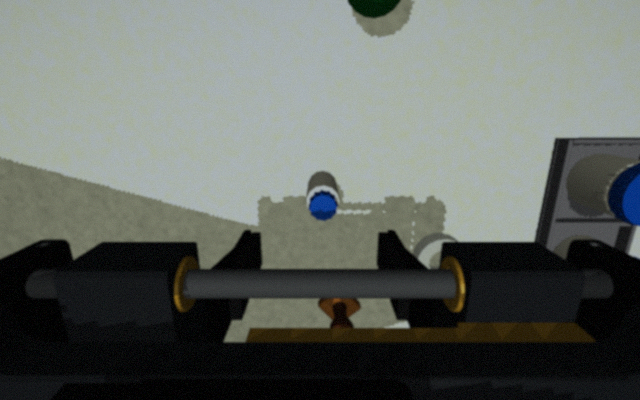

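The wrist view shows bottle 1's cap at (323,205), centred between the fingers, with the stamp well clear at (340,310).

>>> jog_arm([
  {"tx":0.2,"ty":-0.1,"tz":3,"spin":0},
  {"tx":0.2,"ty":-0.1,"tz":6,"spin":0},
  {"tx":0.2,"ty":-0.1,"tz":9,"spin":0},
  {"tx":0.2,"ty":-0.1,"tz":11,"spin":0},
  {"tx":0.2,"ty":-0.1,"tz":12,"spin":0},
])

```text
clock: 14.55
ee_pos: [0.4353, 0.0827, 0.0335]
ee_rot: [3.141, 0.003, -0.202]
ft_force: [-0.0, 0.8, 0.4]
finger_gap: 0.0649
```

>>> jog_arm([
  {"tx":0,"ty":0,"tz":0,"spin":0},
  {"tx":0,"ty":0,"tz":0,"spin":0},
  {"tx":0,"ty":0,"tz":0,"spin":0},
  {"tx":0,"ty":0,"tz":0,"spin":0},
  {"tx":0,"ty":0,"tz":0,"spin":0},
], claw=2.2)

```text
clock: 14.97
ee_pos: [0.4356, 0.083, 0.0374]
ee_rot: [-3.141, -0.002, -0.201]
ft_force: [0.5, 0.4, 0.5]
finger_gap: 0.0396
```

>>> jog_arm([
  {"tx":0,"ty":0,"tz":0,"spin":0},
  {"tx":0,"ty":0,"tz":0,"spin":0},
  {"tx":0,"ty":0,"tz":0,"spin":0},
  {"tx":0,"ty":0,"tz":0,"spin":0},
  {"tx":0,"ty":0,"tz":0,"spin":0},
], claw=2.2)

```text
clock: 15.38
ee_pos: [0.4353, 0.0831, 0.0372]
ee_rot: [-3.141, -0.002, -0.201]
ft_force: [-0.3, 0.8, 6.8]
finger_gap: 0.0277
```

```bash
python3 - <<'E'
import numpy as np
c=np.array([.4888,-.3595]);d=np.array([np.cos(np.radians(78.8)),np.sin(np.radians(78.8))])*.028
print(c+d,c-d)
E
python3 go.py .494 -.332 .17 -11.2; python3 go.py .483 -.387 .17 -11.2
```

```text
[ 0.49423856 -0.33203326] [ 0.48336144 -0.38696674]
go (0.494, -0.332, 0.17, -11.2) tx 14.1 ty 39.5 tz -13.3 spin -0.3 rows 10.5 | t 15.38
go (0.483, -0.387, 0.17, -11.2) tx 14.1 ty 45.1 tz -13.3 spin -0.3 rows 11.8 | t 15.38
```

>>> jog_arm([
  {"tx":0,"ty":0,"tz":-4,"spin":0},
  {"tx":0,"ty":0,"tz":-8,"spin":0},
  {"tx":0.5,"ty":1,"tz":-12,"spin":0},
  {"tx":2,"ty":4.5,"tz":-13.3,"spin":0},
  {"tx":3,"ty":8.5,"tz":-13.3,"spin":0},
])

```text
clock: 15.8
ee_pos: [0.4503, -0.0064, 0.1733]
ee_rot: [3.141, -0.01, -0.196]
ft_force: [1.2, 0.5, -0.6]
finger_gap: 0.0272
```

>>> jog_arm([
  {"tx":1.2,"ty":4,"tz":0,"spin":0},
  {"tx":2.4,"ty":7.9,"tz":0,"spin":0},
  {"tx":3.6,"ty":11.8,"tz":0,"spin":0},
  {"tx":4.8,"ty":15.7,"tz":0,"spin":0},
  {"tx":6,"ty":19.6,"tz":0,"spin":0},
])

```text
clock: 16.22
ee_pos: [0.4659, -0.2119, 0.1694]
ee_rot: [-3.141, 0.001, -0.202]
ft_force: [0.2, 1.0, -0.7]
finger_gap: 0.0273
```

>>> jog_arm([
  {"tx":1.2,"ty":4,"tz":0,"spin":0},
  {"tx":2.4,"ty":7.9,"tz":0,"spin":0},
  {"tx":2.4,"ty":7.9,"tz":0,"spin":0},
  {"tx":2.4,"ty":7.9,"tz":0,"spin":0},
  {"tx":2.4,"ty":7.9,"tz":0,"spin":0},
])

```text
clock: 16.63
ee_pos: [0.4733, -0.2914, 0.1689]
ee_rot: [-3.14, 0.003, -0.202]
ft_force: [-0.3, 0.5, -0.4]
finger_gap: 0.0274
```

```bash
python3 go.py .483 -.387 .05 -11.2;python3 - <<'E'
from m import *
w=shot('wrist','w8.png')
for y in((.494,-.332),(.483,-.387)): print(proj(w,[[*y,.018]]))
E
```

```text
go (0.483, -0.387, 0.05, -11.2) tx 2.9 ty 9.2 tz 11.9 spin -0.4 rows 3.7 | t 16.63
[[347.76923055 222.14884918]]
[[346.70839647 271.8510019 ]]
```

View pics/w8.png

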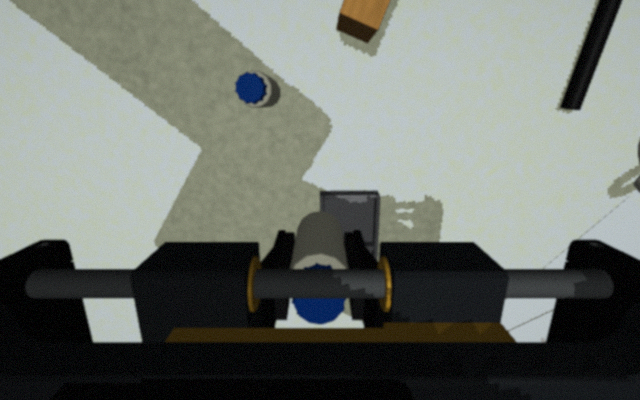

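The tray's near edge shows at (320–379, 191), as predicted. I'll move over the right bay and look again.

>>> jog_arm([
  {"tx":1.2,"ty":4,"tz":0,"spin":0},
  {"tx":2.4,"ty":7.9,"tz":0,"spin":0},
  {"tx":2.9,"ty":9.2,"tz":1.5,"spin":0},
  {"tx":2.9,"ty":9.2,"tz":3,"spin":0},
  {"tx":2.9,"ty":9.2,"tz":3,"spin":0},
])

```text
clock: 17.1
ee_pos: [0.483, -0.3858, 0.1367]
ee_rot: [-3.137, 0.006, -0.201]
ft_force: [-0.4, 0.9, -1.3]
finger_gap: 0.0276
```

>>> jog_arm([
  {"tx":0,"ty":0,"tz":0,"spin":0},
  {"tx":0,"ty":0,"tz":0,"spin":0},
])

```text
clock: 17.27
ee_pos: [0.4846, -0.3864, 0.1399]
ee_rot: [-3.141, 0.001, -0.199]
ft_force: [0.7, 0.1, -0.2]
finger_gap: 0.0272
```

```bash
python3 go.py .483 -.387 .05 -11.2;python3 - <<'E'
from m import *
w=shot('wrist','w9.png'); s=shot('side','s9.png')
E
```

```text
go (0.483, -0.387, 0.05, -11.2) tx -0.1 ty 0.1 tz 9.0 spin -0.2 rows 2.2 | t 17.27
```

View pics/w9.png

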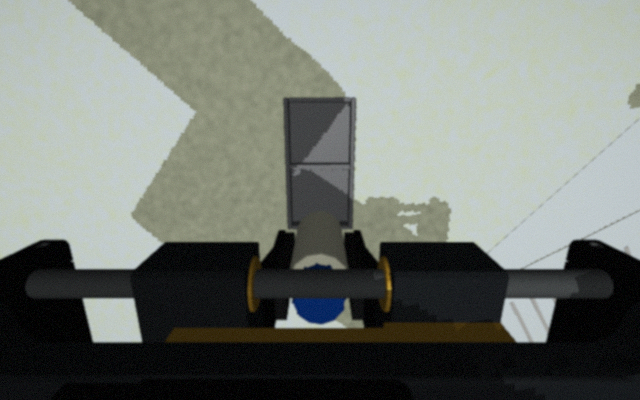

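Run:
```python
from m import *
w=shot('wrist')
cs=[(284,98),(356,98),(353,226),(289,226)]
W=np.array([onplane(w,c,.018)[:2] for c in cs]); print(W.round(4),[np.linalg.norm(W[i]-W[i-1]).round(4) for i in range(4)],W.mean(0), onplane(w,(320.5,163),.018))
K,R,t=cam(w);print(arm.read_state()['ee_pos'],-R.T@t)
```

```text
[[ 0.4733 -0.3002]
 [ 0.531  -0.3119]
 [ 0.5097 -0.4219]
 [ 0.4521 -0.4102]] [np.float64(0.1121), np.float64(0.0589), np.float64(0.1121), np.float64(0.0587)] [ 0.49153405 -0.36104811] [ 0.49197216 -0.35873716  0.018     ]
[ 0.48500032 -0.38759323  0.14070088] [ 0.50019031 -0.31073525  0.28896248]
```

The wrist estimate of the tray centre is (.4915,-.360) against (.489,-.3595) from the top view. The right bay is directly below the tool, so I'll descend.

>>> jog_arm([
  {"tx":0,"ty":0,"tz":3,"spin":0},
  {"tx":0,"ty":0,"tz":6,"spin":0},
  {"tx":0,"ty":0,"tz":8.5,"spin":0},
  {"tx":0,"ty":0,"tz":9.4,"spin":0},
  {"tx":0,"ty":0,"tz":9.4,"spin":0},
])

```text
clock: 17.83
ee_pos: [0.4834, -0.3868, 0.0438]
ee_rot: [-3.139, 0.004, -0.201]
ft_force: [-0.5, 0.2, -0.2]
finger_gap: 0.0271
```

>>> jog_arm([
  {"tx":0,"ty":0,"tz":0,"spin":0},
  {"tx":0,"ty":0,"tz":0.1,"spin":0},
  {"tx":0,"ty":0,"tz":0.2,"spin":0},
  {"tx":0,"ty":0,"tz":0.2,"spin":0},
])

```text
clock: 18.17
ee_pos: [0.4851, -0.3891, 0.0451]
ee_rot: [3.14, -0.002, -0.201]
ft_force: [0.6, 1.0, -0.6]
finger_gap: 0.0276
```

>>> jog_arm([
  {"tx":0,"ty":0,"tz":0.1,"spin":0},
  {"tx":0,"ty":0,"tz":0.2,"spin":0},
  {"tx":0,"ty":0,"tz":0.3,"spin":0},
  {"tx":0,"ty":0,"tz":0.4,"spin":0},
  {"tx":0,"ty":0,"tz":0.4,"spin":0},
])

```text
clock: 18.58
ee_pos: [0.4846, -0.3886, 0.0412]
ee_rot: [3.141, -0.001, -0.201]
ft_force: [-1.4, 2.2, 8.8]
finger_gap: 0.0271
```

Contact. Release and rise.

>>> jog_arm([
  {"tx":0,"ty":0,"tz":0,"spin":0},
  {"tx":0,"ty":0,"tz":0,"spin":0},
  {"tx":0,"ty":0,"tz":0,"spin":0},
  {"tx":0,"ty":0,"tz":0,"spin":0},
  {"tx":0,"ty":0,"tz":0,"spin":0},
], claw=6.5)

```text
clock: 19.0
ee_pos: [0.4843, -0.3882, 0.0393]
ee_rot: [-3.141, 0.0, -0.201]
ft_force: [-0.5, -0.1, -0.7]
finger_gap: 0.0527
```

>>> jog_arm([
  {"tx":0,"ty":0,"tz":-2,"spin":0},
  {"tx":0,"ty":0,"tz":-6,"spin":0},
  {"tx":0,"ty":0,"tz":-10,"spin":0},
  {"tx":0,"ty":0,"tz":-12.5,"spin":0},
  {"tx":0,"ty":0,"tz":-12.5,"spin":0},
])

```text
clock: 19.42
ee_pos: [0.4872, -0.3913, 0.1709]
ee_rot: [3.134, -0.01, -0.201]
ft_force: [0.7, -0.2, -0.5]
finger_gap: 0.0651
```

```bash
python3 go.py .440 -.1935 .16 -11
python3 - <<'E'
from m import *
s=shot('side')
cv2.imwrite('pics/s10.png',cv2.resize(s['color'][260:400,260:450,::-1],None,fx=3.5,fy=3.5))
w=shot('wrist','w10.png')
for c,st,m in blobs(w,'blue',amin=200): print(c.round(1),st,onplane(w,c,.075).round(4))
E
```

```text
go (0.44, -0.1935, 0.16, -11.0) tx -8.6 ty -18.4 tz 0.9 spin -0.5 rows 4.9 | t 19.42
[316.1 202.5] [303 189  27  27 542] [ 0.4845 -0.3873  0.075 ]
```

View pics/s10.png

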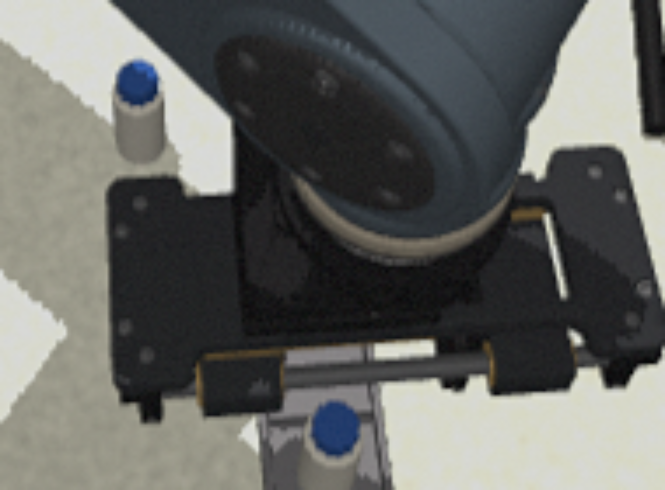

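View pics/w10.png

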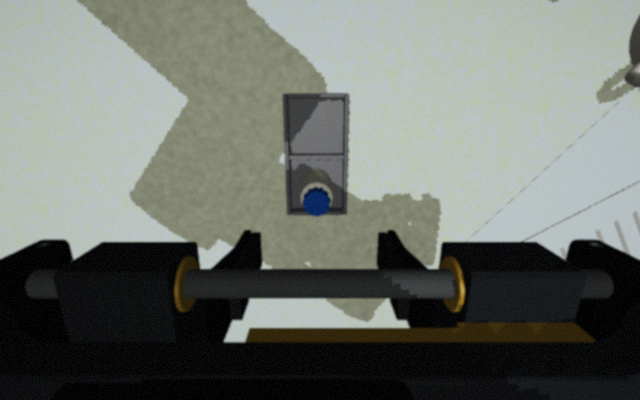

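Bottle 1 stands in the right bay: cap at wrist (316,202). On to bottle 2, at side (299,283).

>>> jog_arm([
  {"tx":-1.8,"ty":-3.7,"tz":0.5,"spin":0},
  {"tx":-3.5,"ty":-7.4,"tz":0.9,"spin":0},
  {"tx":-5.2,"ty":-11.1,"tz":0.9,"spin":0},
  {"tx":-7,"ty":-14.8,"tz":0.9,"spin":0},
  {"tx":-8.6,"ty":-18.4,"tz":0.9,"spin":0},
])

```text
clock: 19.93
ee_pos: [0.4344, -0.188, 0.1537]
ee_rot: [-3.139, 0.005, -0.202]
ft_force: [0.8, 0.1, -0.4]
finger_gap: 0.0651
```

>>> jog_arm([
  {"tx":0,"ty":0,"tz":0,"spin":0},
  {"tx":0,"ty":0,"tz":0,"spin":0},
  {"tx":0,"ty":0,"tz":0,"spin":0},
])

```text
clock: 20.18
ee_pos: [0.437, -0.1909, 0.1547]
ee_rot: [-3.141, 0.001, -0.2]
ft_force: [-0.2, 0.2, 0.6]
finger_gap: 0.065
```

```bash
python3 go.py .440 -.1935 .037 -11
python3 - <<'E'
from m import *
w=shot('wrist')
for c,st,m in blobs(w,'blue',amin=200): print(c.round(1),st,onplane(w,c,.075).round(4))
E
```

```text
go (0.44, -0.1935, 0.037, -11.0) tx 0.4 ty 0.2 tz 11.8 spin -0.5 rows 2.8 | t 20.18
[325.4 211.7] [312 199  27  26 547] [ 0.4415 -0.1922  0.075 ]
```

>>> jog_arm([
  {"tx":0.4,"ty":0.1,"tz":3,"spin":0},
  {"tx":0.4,"ty":0.1,"tz":6,"spin":0},
  {"tx":0.4,"ty":0.1,"tz":9,"spin":0},
  {"tx":0.4,"ty":0.1,"tz":11,"spin":0},
  {"tx":0.4,"ty":0.1,"tz":11.8,"spin":0},
])

```text
clock: 20.65
ee_pos: [0.4399, -0.1935, 0.0344]
ee_rot: [-3.14, 0.004, -0.203]
ft_force: [0.7, 0.8, 0.1]
finger_gap: 0.065
```

>>> jog_arm([
  {"tx":0,"ty":0,"tz":0,"spin":0},
  {"tx":0,"ty":0,"tz":0,"spin":0},
  {"tx":0,"ty":0,"tz":0,"spin":0},
  {"tx":0,"ty":0,"tz":0,"spin":0},
  {"tx":0,"ty":0,"tz":0,"spin":0},
], claw=2.2)

```text
clock: 21.07
ee_pos: [0.4414, -0.1932, 0.0388]
ee_rot: [3.14, -0.002, -0.201]
ft_force: [0.5, -0.3, 0.5]
finger_gap: 0.04
```

>>> jog_arm([
  {"tx":0,"ty":0,"tz":0,"spin":0},
  {"tx":0,"ty":0,"tz":0,"spin":0},
  {"tx":0,"ty":0,"tz":0,"spin":0},
  {"tx":0,"ty":0,"tz":0,"spin":0},
  {"tx":0,"ty":0,"tz":0,"spin":0},
], claw=2.2)

```text
clock: 21.48
ee_pos: [0.4411, -0.1929, 0.0383]
ee_rot: [3.141, -0.001, -0.201]
ft_force: [-0.6, 0.3, 5.8]
finger_gap: 0.0271
```

```bash
python3 go.py .4955 -.332 .17 -11.5
```

```text
go (0.4955, -0.332, 0.17, -11.5) tx 8.1 ty 12.5 tz -13.1 spin -0.0 rows 4.8 | t 21.48
```

>>> jog_arm([
  {"tx":0,"ty":0,"tz":-4,"spin":0},
  {"tx":0,"ty":0,"tz":-8,"spin":0},
  {"tx":2,"ty":3,"tz":-10,"spin":0},
  {"tx":4,"ty":6.2,"tz":-10,"spin":0},
  {"tx":6.2,"ty":9.5,"tz":-10,"spin":0},
])

```text
clock: 21.9
ee_pos: [0.4832, -0.2989, 0.1397]
ee_rot: [3.14, -0.002, -0.2]
ft_force: [0.9, 0.2, -0.6]
finger_gap: 0.0269
```

>>> jog_arm([
  {"tx":1.9,"ty":3,"tz":0,"spin":0},
  {"tx":1.9,"ty":3,"tz":0,"spin":0},
  {"tx":1.9,"ty":3,"tz":0,"spin":0},
  {"tx":1.9,"ty":3,"tz":0,"spin":0},
])

```text
clock: 22.23
ee_pos: [0.4939, -0.3302, 0.1367]
ee_rot: [-3.14, 0.003, -0.202]
ft_force: [0.4, 1.4, -0.2]
finger_gap: 0.0273
```

```bash
python3 go.py .496 -.3325 .047 -11.5
```

```text
go (0.496, -0.3325, 0.047, -11.5) tx 0.3 ty 0.2 tz 9.0 spin -0.1 rows 2.2 | t 22.23
```

>>> jog_arm([
  {"tx":0.2,"ty":0.2,"tz":3,"spin":0},
  {"tx":0.2,"ty":0.2,"tz":6,"spin":0},
  {"tx":0.2,"ty":0.2,"tz":8,"spin":0},
  {"tx":0.2,"ty":0.2,"tz":8.8,"spin":0},
  {"tx":0.2,"ty":0.2,"tz":8.8,"spin":0},
])

```text
clock: 22.65
ee_pos: [0.4947, -0.3308, 0.0474]
ee_rot: [-3.138, 0.006, -0.2]
ft_force: [-0.6, 0.5, 0.4]
finger_gap: 0.0273
```

>>> jog_arm([
  {"tx":0,"ty":0,"tz":0,"spin":0},
  {"tx":0,"ty":0,"tz":0,"spin":0},
  {"tx":0,"ty":0,"tz":0,"spin":0},
])

```text
clock: 22.9
ee_pos: [0.4974, -0.3342, 0.0512]
ee_rot: [3.14, -0.002, -0.201]
ft_force: [0.1, 0.1, -0.8]
finger_gap: 0.0274
```

Contact should come at z ≈ 0.0425.

>>> jog_arm([
  {"tx":-0.1,"ty":-0.1,"tz":0.3,"spin":0},
  {"tx":-0.1,"ty":-0.1,"tz":0.6,"spin":0},
  {"tx":-0.1,"ty":-0.1,"tz":0.8,"spin":0},
  {"tx":-0.1,"ty":-0.1,"tz":0.9,"spin":0},
  {"tx":-0.1,"ty":-0.1,"tz":0.9,"spin":0},
])

```text
clock: 23.32
ee_pos: [0.4959, -0.3326, 0.0423]
ee_rot: [3.141, -0.0, -0.201]
ft_force: [-1.8, 2.1, 10.3]
finger_gap: 0.0273
```

>>> jog_arm([
  {"tx":0,"ty":0,"tz":0,"spin":0},
  {"tx":0,"ty":0,"tz":0,"spin":0},
  {"tx":0,"ty":0,"tz":0,"spin":0},
  {"tx":0,"ty":0,"tz":0,"spin":0},
  {"tx":0,"ty":0,"tz":0,"spin":0},
], claw=6.5)

```text
clock: 23.73
ee_pos: [0.4957, -0.3324, 0.0403]
ee_rot: [-3.141, 0.0, -0.201]
ft_force: [-0.7, -0.2, -0.4]
finger_gap: 0.0529
```

>>> jog_arm([
  {"tx":0,"ty":0,"tz":-2,"spin":0},
  {"tx":0,"ty":0,"tz":-6,"spin":0},
  {"tx":0,"ty":0,"tz":-10,"spin":0},
  {"tx":0,"ty":0,"tz":-12.5,"spin":0},
  {"tx":0,"ty":0,"tz":-12.5,"spin":0},
])

```text
clock: 24.15
ee_pos: [0.4988, -0.3352, 0.1715]
ee_rot: [3.135, -0.01, -0.201]
ft_force: [0.5, -0.8, 0.3]
finger_gap: 0.0644
```

```bash
python3 go.py .549 -.128 .18 -33.3
python3 - <<'E'
from m import *
w=shot('wrist','w11.png')
for c,st,m in blobs(w,'blue',amin=200): print(c.round(1),st,onplane(w,c,.075).round(4))
E
```

```text
go (0.549, -0.128, 0.18, -33.3) tx 0.8 ty -21.3 tz -1.0 spin 21.8 rows 5.1 | t 24.15
[313.8 202.5] [301 189  27  27 547] [ 0.4956 -0.3334  0.075 ]
[314.3 261.9] [302 254  25  15 302] [ 0.485  -0.3859  0.075 ]
```

View pics/w11.png

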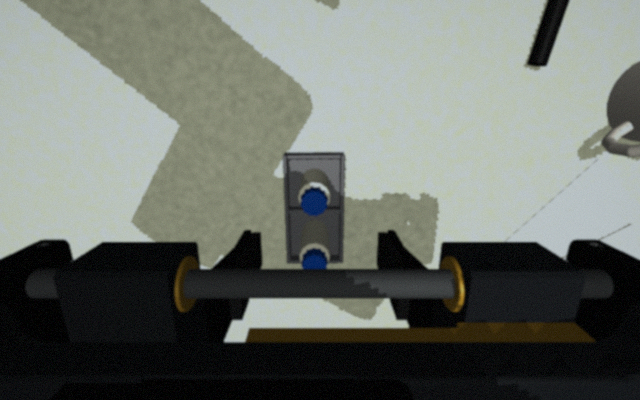

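Both bottles stand upright in their bays at (314,202) and (314,262). Now the pack.

>>> jog_arm([
  {"tx":0.1,"ty":-4,"tz":0,"spin":5},
  {"tx":0.3,"ty":-8,"tz":0,"spin":10},
  {"tx":0.5,"ty":-12,"tz":0,"spin":16},
  {"tx":0.7,"ty":-16,"tz":0,"spin":22},
  {"tx":0.8,"ty":-20,"tz":0,"spin":22},
], claw=7)

```text
clock: 24.62
ee_pos: [0.5427, -0.1361, 0.1637]
ee_rot: [3.141, 0.004, -0.59]
ft_force: [1.6, 0.6, 0.1]
finger_gap: 0.0699
```

>>> jog_arm([
  {"tx":0,"ty":0,"tz":0,"spin":0},
  {"tx":0,"ty":0,"tz":0,"spin":0},
  {"tx":0,"ty":0,"tz":0,"spin":0},
])

```text
clock: 24.87
ee_pos: [0.5431, -0.138, 0.1643]
ee_rot: [3.141, 0.002, -0.584]
ft_force: [-0.0, -0.2, -0.4]
finger_gap: 0.07
```

```bash
python3 go.py .549 -.128 .18 -33.3
python3 - <<'E'
from m import *
w=shot('wrist','w12.png')
for q in spotter.trace(w,'slide_pack')[:1]: print(q['uv'],q['p'])
t=shot('top');s=shot('side')
E
```

```text
go (0.549, -0.128, 0.18, -33.3) tx -0.1 ty -1.2 tz -1.6 spin -0.2 rows 0.5 | t 24.87
[320.1, 179.0] 0.96
```

View pics/w12.png

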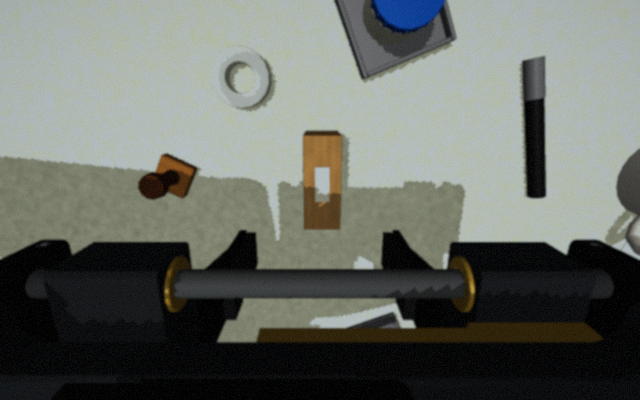

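The pack sits between the fingers and is aligned with the jaws. Its top-face corners are at about (303,134), (341,134), (341,229) and (304,229).

Run:
```python
from m import *
w=shot('wrist');s=shot('side','s12.png')
W=np.array([onplane(w,c,.054)[:2] for c in [(303,135),(341.5,135),(341,229.5),(304,229.5)]]); print(W.round(4),[np.linalg.norm(W[i]-W[i-1]).round(4) for i in range(4)],W.mean(0))
d=W[0]-W[3]; print(np.degrees(np.arctan2(d[1],d[0])), np.degrees(np.arctan2(*(W[1]-W[2])[::-1])))
# tab: white pixels within pack
def tab(p,u0,u1,v0,v1):
    h=cv2.cvtColor(p['color'],cv2.COLOR_RGB2HSV)[v0:v1,u0:u1]; m=(h[...,1]<45)&(h[...,2]>110); y,x=np.nonzero(m); return (x.mean()+u0,y.mean()+v0),m.sum()
print(tab(w,308,338,150,212))
cv2.imwrite('pics/s12z.png',cv2.resize(s['color'][220:290,310:390,::-1],None,fx=8,fy=8))
```

```text
[[ 0.5622 -0.0871]
 [ 0.5881 -0.1044]
 [ 0.5435 -0.1733]
 [ 0.5164 -0.1552]] [np.float64(0.0821), np.float64(0.0311), np.float64(0.0821), np.float64(0.0326)] [ 0.55256536 -0.12999942]
56.098549760626845 57.13866704643854
((np.float64(320.1278350515464), np.float64(181.68659793814433)), np.int64(485))
```

View pics/s12z.png

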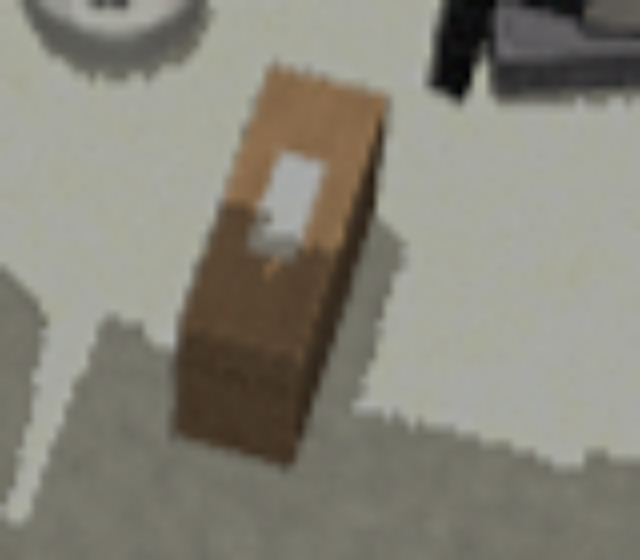

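```bash
python3 - <<'E'
from m import *
w=shot('wrist');s=shot('side')
print(tri([(w,(322.3,184.5)),(s,(346,245.6))]))
E
python3 go.py .551 -.129 .034 -33.4
```

```text
[ 0.55185609 -0.12923914  0.05556116]
go (0.551, -0.129, 0.034, -33.4) tx 0.1 ty -1.3 tz 13.2 spin -0.2 rows 3.2 | t 25.27
```

The tab triangulates to (.552,-.129) at 55.6 mm, which agrees with the 54 mm given. Descending.

>>> jog_arm([
  {"tx":0.1,"ty":-1.3,"tz":2,"spin":0},
  {"tx":0.1,"ty":-1.3,"tz":5,"spin":0},
  {"tx":0.1,"ty":-1.3,"tz":8.5,"spin":0},
  {"tx":0.1,"ty":-1.3,"tz":11.5,"spin":0},
  {"tx":0.1,"ty":-1.3,"tz":13,"spin":0},
])

```text
clock: 25.68
ee_pos: [0.5498, -0.1274, 0.0324]
ee_rot: [3.141, 0.005, -0.586]
ft_force: [0.0, -0.4, -0.5]
finger_gap: 0.07
```

>>> jog_arm([
  {"tx":0,"ty":0,"tz":0,"spin":0},
  {"tx":0,"ty":0,"tz":0,"spin":0},
  {"tx":0,"ty":0,"tz":0,"spin":0},
  {"tx":0,"ty":0,"tz":0,"spin":0},
  {"tx":0,"ty":0,"tz":0,"spin":0},
], claw=2.6)

```text
clock: 26.1
ee_pos: [0.5527, -0.1284, 0.0372]
ee_rot: [-3.141, -0.003, -0.585]
ft_force: [-1.0, 0.1, -0.3]
finger_gap: 0.0445
```

>>> jog_arm([
  {"tx":0,"ty":0,"tz":0,"spin":0},
  {"tx":0,"ty":0,"tz":0,"spin":0},
  {"tx":0,"ty":0,"tz":0,"spin":0},
  {"tx":0,"ty":0,"tz":0,"spin":0},
  {"tx":0,"ty":0,"tz":0,"spin":0},
], claw=2.6)

```text
clock: 26.52
ee_pos: [0.5522, -0.1281, 0.0366]
ee_rot: [-3.141, -0.002, -0.585]
ft_force: [-0.3, -0.4, 5.0]
finger_gap: 0.0318
```

```bash
python3 go.py .489 .372 .17 -7.8
```

```text
go (0.489, 0.372, 0.17, -7.8) tx -32.9 ty -38.2 tz -13.4 spin -25.7 rows 12.5 | t 26.52
```

>>> jog_arm([
  {"tx":0,"ty":0,"tz":-4,"spin":0},
  {"tx":0,"ty":0,"tz":-8,"spin":0},
  {"tx":-1,"ty":-1.2,"tz":-11.5,"spin":-2},
  {"tx":-3,"ty":-3.5,"tz":-13.4,"spin":-6},
  {"tx":-5.6,"ty":-6.5,"tz":-13.4,"spin":-12},
])

```text
clock: 26.93
ee_pos: [0.5448, -0.0448, 0.1742]
ee_rot: [-3.141, -0.012, -0.376]
ft_force: [0.9, 1.0, -2.4]
finger_gap: 0.0321
```

```bash
python3 go.py .489 .372 .17 -7.8
```

```text
go (0.489, 0.372, 0.17, -7.8) tx -20.5 ty -36.7 tz 0.2 spin -13.7 rows 10.1 | t 26.93
```

>>> jog_arm([
  {"tx":-2,"ty":-3.6,"tz":0,"spin":-3},
  {"tx":-4,"ty":-7.2,"tz":0,"spin":-6},
  {"tx":-6,"ty":-10.8,"tz":0,"spin":-9},
  {"tx":-8,"ty":-14.4,"tz":0,"spin":-12},
  {"tx":-10,"ty":-18,"tz":0,"spin":-13.5},
])

```text
clock: 27.35
ee_pos: [0.5127, 0.1632, 0.1692]
ee_rot: [3.141, 0.001, -0.138]
ft_force: [1.4, 0.3, -1.2]
finger_gap: 0.0317
```

>>> jog_arm([
  {"tx":0,"ty":0,"tz":0,"spin":0},
  {"tx":0,"ty":0,"tz":0,"spin":0},
])

```text
clock: 27.52
ee_pos: [0.5125, 0.1637, 0.1691]
ee_rot: [3.141, 0.001, -0.135]
ft_force: [1.1, -0.9, -2.1]
finger_gap: 0.0316
```

```bash
python3 go.py .489 .372 .17 -7.8
```

```text
go (0.489, 0.372, 0.17, -7.8) tx -5.1 ty -20.3 tz -0.1 spin 0.1 rows 5.0 | t 27.52
```

>>> jog_arm([
  {"tx":-1,"ty":-4,"tz":0,"spin":0},
  {"tx":-2,"ty":-8,"tz":0,"spin":0},
  {"tx":-3,"ty":-12,"tz":0,"spin":0},
  {"tx":-3.4,"ty":-13.5,"tz":0,"spin":0},
  {"tx":-3.4,"ty":-13.5,"tz":0,"spin":0},
])

```text
clock: 27.93
ee_pos: [0.499, 0.302, 0.1693]
ee_rot: [-3.141, -0.0, -0.138]
ft_force: [0.2, -0.6, -2.6]
finger_gap: 0.0315
```

>>> jog_arm([
  {"tx":0,"ty":0,"tz":0,"spin":0},
  {"tx":0,"ty":0,"tz":0,"spin":0},
])

```text
clock: 28.1
ee_pos: [0.4993, 0.298, 0.1692]
ee_rot: [3.14, 0.001, -0.142]
ft_force: [-0.4, -0.3, -1.7]
finger_gap: 0.0321
```

```bash
python3 go.py .489 .372 .06 -7.8
python3 - <<'E'
from m import *
w=shot('wrist','w13.png')
print(proj(w,[.489,.372,.018]))
s=shot('side')
cv2.imwrite('pics/s13.png',cv2.resize(s['color'][60:200,210:370,::-1],None,fx=4,fy=4))
E
```

```text
go (0.489, 0.372, 0.06, -7.8) tx -2.1 ty -7.2 tz 10.9 spin -0.3 rows 3.2 | t 28.10
[[296.72403418 111.39828702]]
```

View pics/w13.png

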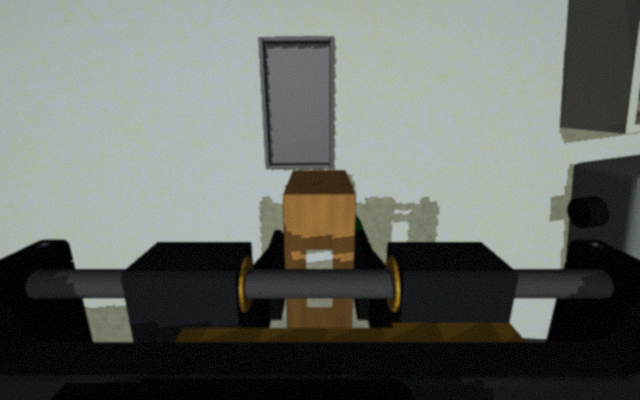

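View pics/s13.png

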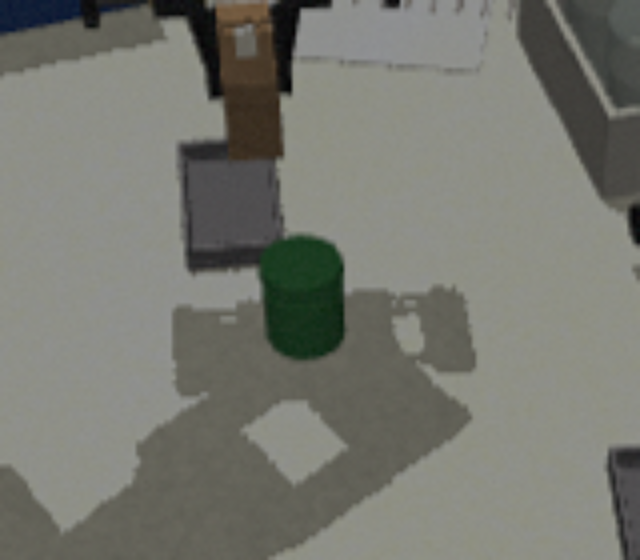

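The wrist view shows the slide tray in full, with rim corners at (260,38), (335,37), (334,167) and (266,168). The green jar is untouched.

Run:
```python
from m import *
w=shot('wrist')
W=np.array([onplane(w,c,.018)[:2] for c in [(259.5,37.5),(335,36.5),(334,167.5),(265.5,168.5)]]); print(W.round(4),[np.linalg.norm(W[i]-W[i-1]).round(4) for i in range(4)],W.mean(0))
for a,b in((0,3),(1,2)): d=W[a]-W[b]; print(np.degrees(np.arctan2(d[1],d[0])))
i=w['color'][20:190,240:360,::-1]; cv2.imwrite('pics/w14.png',cv2.resize(i,None,fx=3.5,fy=3.5))
```

```text
[[0.4676 0.4371]
 [0.532  0.4286]
 [0.5163 0.3154]
 [0.451  0.3239]] [np.float64(0.1144), np.float64(0.065), np.float64(0.1142), np.float64(0.0659)] [0.49171934 0.37624296]
81.63464372519607
82.11947862586554
```

View pics/w14.png

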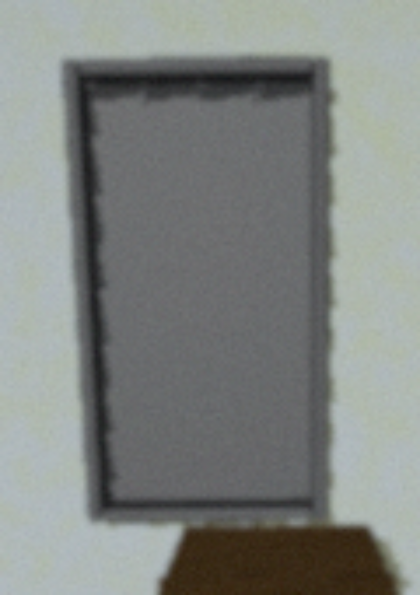

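```bash
python3 go.py .4905 .374 .06 -8
```

```text
go (0.4905, 0.374, 0.06, -8.0) tx -2.0 ty -7.4 tz 10.9 spin -0.2 rows 3.2 | t 28.25
```

>>> jog_arm([
  {"tx":-0.8,"ty":-3.5,"tz":0,"spin":0},
  {"tx":-1.6,"ty":-6.5,"tz":1,"spin":0},
  {"tx":-2,"ty":-7.4,"tz":4,"spin":0},
  {"tx":-2,"ty":-7.4,"tz":7,"spin":0},
  {"tx":-2,"ty":-7.4,"tz":9,"spin":0},
])

```text
clock: 28.67
ee_pos: [0.4889, 0.3752, 0.0775]
ee_rot: [3.14, 0.002, -0.14]
ft_force: [-0.5, -0.5, -2.7]
finger_gap: 0.0315
```

>>> jog_arm([
  {"tx":0,"ty":0,"tz":0,"spin":0},
  {"tx":0,"ty":0,"tz":0,"spin":0},
  {"tx":0,"ty":0,"tz":0,"spin":0},
])

```text
clock: 28.92
ee_pos: [0.491, 0.3756, 0.0807]
ee_rot: [-3.14, -0.002, -0.141]
ft_force: [0.3, 0.3, -1.2]
finger_gap: 0.0315
```

```bash
python3 go.py .4905 .374 .043 -8
```

```text
go (0.4905, 0.374, 0.043, -8.0) tx -0.0 ty 0.2 tz 3.8 spin -0.1 rows 0.9 | t 28.92
```

>>> jog_arm([
  {"tx":0,"ty":0.1,"tz":1,"spin":0},
  {"tx":0,"ty":0.1,"tz":2,"spin":0},
  {"tx":0,"ty":0.1,"tz":3,"spin":0},
  {"tx":0,"ty":0.1,"tz":3.5,"spin":0},
  {"tx":0,"ty":0.1,"tz":3.5,"spin":0},
])

```text
clock: 29.33
ee_pos: [0.4884, 0.3743, 0.0429]
ee_rot: [3.14, 0.003, -0.14]
ft_force: [-0.1, 0.5, -2.7]
finger_gap: 0.0318
```

>>> jog_arm([
  {"tx":0,"ty":0,"tz":0,"spin":0},
  {"tx":0,"ty":0,"tz":0,"spin":0},
  {"tx":0,"ty":0,"tz":0,"spin":0},
])

```text
clock: 29.58
ee_pos: [0.4898, 0.3751, 0.0449]
ee_rot: [-3.141, -0.001, -0.14]
ft_force: [-0.3, 0.6, -1.3]
finger_gap: 0.0317
```

Contact should come at z ≈ 0.0406.

>>> jog_arm([
  {"tx":0,"ty":0.1,"tz":0.2,"spin":0},
  {"tx":0,"ty":0.1,"tz":0.3,"spin":0},
  {"tx":0,"ty":0.1,"tz":0.4,"spin":0},
  {"tx":0,"ty":0.1,"tz":0.45,"spin":0},
  {"tx":0,"ty":0.1,"tz":0.45,"spin":0},
])

```text
clock: 30.0
ee_pos: [0.4894, 0.3739, 0.0406]
ee_rot: [-3.142, -0.0, -0.14]
ft_force: [-1.0, -0.2, 2.3]
finger_gap: 0.0315
```

>>> jog_arm([
  {"tx":0,"ty":0,"tz":0,"spin":0},
  {"tx":0,"ty":0,"tz":0,"spin":0},
  {"tx":0,"ty":0,"tz":0,"spin":0},
  {"tx":0,"ty":0,"tz":0,"spin":0},
  {"tx":0,"ty":0,"tz":0,"spin":0},
], claw=6.5)

```text
clock: 30.42
ee_pos: [0.4895, 0.374, 0.0401]
ee_rot: [-3.141, -0.0, -0.14]
ft_force: [0.1, 0.9, 0.5]
finger_gap: 0.0573
```

>>> jog_arm([
  {"tx":0,"ty":0,"tz":-2,"spin":0},
  {"tx":0,"ty":0,"tz":-6,"spin":0},
  {"tx":0,"ty":0,"tz":-10,"spin":0},
  {"tx":0,"ty":0,"tz":-14,"spin":0},
  {"tx":0,"ty":3,"tz":-16,"spin":0},
])

```text
clock: 30.83
ee_pos: [0.4889, 0.349, 0.2056]
ee_rot: [-3.132, -0.01, -0.137]
ft_force: [1.7, -0.1, 1.4]
finger_gap: 0.0648
```

>>> jog_arm([
  {"tx":-1,"ty":3,"tz":0,"spin":0},
  {"tx":-2,"ty":6,"tz":0,"spin":0},
  {"tx":-2,"ty":6,"tz":0,"spin":0},
  {"tx":-2,"ty":6,"tz":0,"spin":0},
  {"tx":-2,"ty":6,"tz":0,"spin":0},
])

```text
clock: 31.25
ee_pos: [0.4577, 0.2879, 0.2004]
ee_rot: [-3.141, -0.001, -0.141]
ft_force: [0.3, 0.7, 0.1]
finger_gap: 0.0648
```

Run:
```python
from m import *
w=shot('wrist','w15.png'); s=shot('side','s15.png');t=shot('top')
cv2.imwrite('pics/t15.png',cv2.resize(t['color'][110:310,140:490,::-1],None,fx=2.2,fy=2.2))
for c,st,m in blobs(t,'brown',amin=80)+blobs(t,'green',amin=80): print(c.round(1))
for c,st,m in blobs(s,'green',amin=80)+blobs(s,'brown',amin=30): print('s',c.round(1))
```

```text
[343.2 245.3]
[234.  214.2]
s [285.1 133.5]
s [265.7  98.1]
s [275.3 228.9]
s [276.9 241.8]
```

View pics/w15.png

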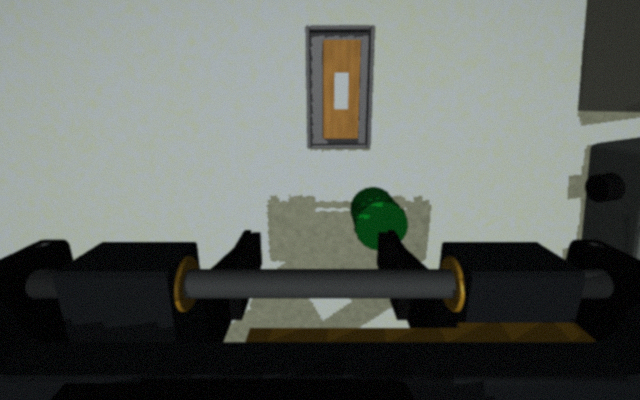

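View pics/s15.png

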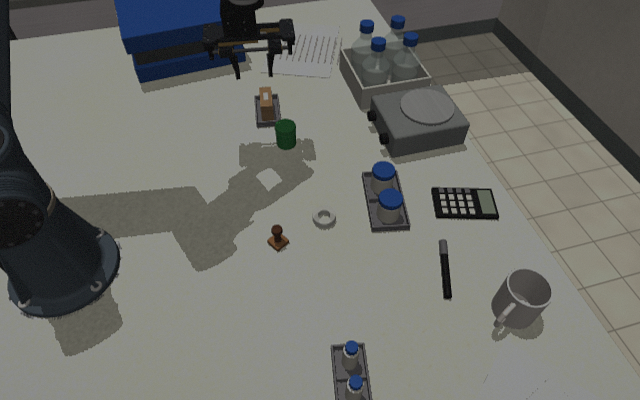

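View pics/t15.png

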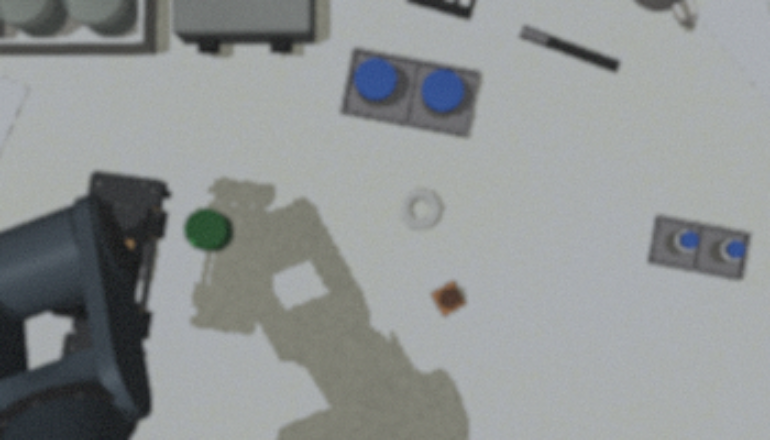

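Everything is in place: the pack is parallel in its tray (wrist 342,90), and the jars and bottles are in their bays. The stamp (343,245), tape (332,205) and green jar (234,214) have not moved, and the arm is clear.

```bash
python3 -c "
from workcell import arm
print(arm.sign_off())"
```

```text
the job is handed in; nothing more can be done
None
```

The job is done and handed in at about 31 s. Both jars stand in the two-bay jar tray, both bottles in the two-bay bottle tray, and the slide pack stands upright and lengthways in the undivided tray. Everything is released.

- **Final pictures:** the last pictures from all three cameras show every item upright within its bay and the gripper clear of everything. The stamp and the green look-alike are within 0.3 pixel of their starting positions. The tape looks unmoved, but I judged that by eye only.
- **Forces:** the highest wrist reading I saw was about 10 N, when setting down a bottle.
- **Disagreements:** the wrist camera and the fixed cameras differed by up to about 4 mm. I used values between the two, against wall clearances of about 12 mm. Jar 2's position after the grip also read about 6 mm from the estimate, probably because it shifted as the jaws closed. It still ended inside its bay.

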